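# Tip a gear housing over the turn-over step

### The job

Take the gear housing out of the sloping parts bin, stand it on its foot on the upper deck of the turn-over step, midway along it, with a broad ringed face towards the step's edge, and let go of it there. Then tip it forward over the edge so that it comes to lie flat on the lower deck on that broad face, and push it back until its foot sits square and flush against the step. Do not drop or throw it, and leave the bearing in its bin and everything else on the bench where it is.

Things in the scene. Friction and masses are not known exactly. Their poses are not given: they have to be found in the camera images.
- housing: Dark grey die-cast gear housing, a plain box of 58 mm (its x) by 88 mm (y) by 84 mm high (z), about 0.46 kg. Origin: centre of its foot, z towards its top. Both broad faces (+x, -x) show a round bore with a pale ring and are alike; a gripper can span only the 58 mm. It starts standing in one compartment of the sloping bin, square to it, so its z leans 28 degrees towards the bin's front.
- turn_step: Fixed plain steel turn-over step with two decks, 150 mm wide (y). Origin: on the bench below the step's edge, mid-width; z up, x points from the upper to the lower deck (roughly to the left). Upper deck: x -85 to 0 mm, 41 mm above the bench. Lower deck: x 0 to 135 mm, 12 mm above the bench. The riser between them is upright, 29 mm high, at x = 0.
- step_edge (a point): Middle of the edge of the upper deck (axes as the step). A housing stood with its leading face about at the edge and pushed slowly near its top tips over the edge, falls by itself once past balance (about 35 degrees) and lies down on the lower deck, foot towards the riser but as a rule some way off it (0 to 40 mm).
- parts_bin: Fixed blue sheet-metal parts bin on a steel stand, open on top, two compartments side by side in y (centres at y = +53.5 and -53.5 mm). Origin: on the bench under its middle, z up; -x is its front, towards the robot. Its floor rises towards +x at 28 degrees.
- bin_floor (a point): Centre of the bin's sloping floor, 48 mm above the bin's origin. Floor 130 mm along the slope, 210 mm across. Walls 3 mm thick, square to the floor: front lip 22 mm high, back 70 mm, sides 30 mm in front to 60 mm behind, divider 30 mm. The contents rest against the front lip.
- hose_end (a point): Lower end of the thick orange coil hose that hangs at the right front of the bench; fixed and solid: a column about 90 mm across rises upright from this point for 0.8 m, and a thin tail curls from it to the bench, up to 100 mm ahead. Keep the arm clear of it.
- shelf_edge (a point): Middle of the front edge of the fixed shelf of bins along the back of the bench (it runs across, in y; bins up to 150 mm above it). Keep the arm clear of it.
- bearing: Steel ball bearing, ring 62 mm across and 16 mm thick, lying in the other compartment of the bin; origin: centre of its underside. Bystander.
- gear_wheel: Bronze-toothed gear wheel on its hub, 79 mm across, 79 mm tall, upright on the bench; origin: centre of its underside. Bystander.
- spray_can: Yellow spray can with a red cap, 57 mm across, 189 mm tall, upright; origin: centre of its underside. Bystander.
- tape: Roll of pale tape, 98 mm across, 24 mm tall, flat on the bench; origin: centre of its underside. Bystander.
- pliers: Red-handled pliers, 166 mm long along their y, 12 mm thick, flat on the bench; origin: centre of the underside. Bystander.

How it is judged:
By the outcome, as a careful person would: the job done as asked, in the order asked, and still so for the second after the job is handed in, with the robot touching nothing.
It also fails if it takes over 59 s, if anything falls off the work surface, if the arm or the gripper's body presses on something with over 40 N, if the wrist force passes 120 N, or if a joint passes its speed limit or range.

### The arm

A 7-joint arm with a two-finger parallel gripper is mounted at the origin on a cart in front of the work surface, level with it; the furniture and walls round the work are solid. World frame = base frame: x ahead of the robot, y to its left, z up, the work surface at z = 0. Lengths are in mm, angles in rad, forces in N, time in s.
With the tool pointing down it reaches from about 425 to 875 mm from the base axis. Payload 8.4 kg.
Tool frame: the origin (TCP) lies between the finger pads; the fingertips stand 19 mm ahead of it and the grasp point (between the pads) is the TCP; z points along the fingers, x is the direction in which the jaws open and shut, and the axes are right-handed (so a half turn about z gives the same grasp; the last joint's range is limited). The gripper opens to 85 mm and grips with 20 to 120 N. Pads are 22 mm wide; open, the fingers measure 114 mm over their backs; the gripper's body (76 mm by 85 mm) begins 54 mm behind the grasp point. The pads swing forward as they close: fully open they stand 13 mm farther back than shut.
Start: joints at [1.2, 0.333, 0.04, 1.465, -0.013, 1.343, -0.059], TCP at [174.481, -626.116, 250.308] pointing down, gripper open.
Joint ranges: [-2.58, 2.58], [-0.38, 2.09], [-1.3, 1.39], [0.25, 2.4], [-1.5, 4.64], [0.08, 2.09], [-2.65, 2.65]. Speed limits (rad/s): [2.22, 2.22, 2.79, 2.79, 3.14, 3.14, 3.14].

### API

Orientations are given as a rotation vector (axis times angle).
In Python, from cell import sensors, camera, order gives the robot as it stands.
- The arm moves only by the tool apply_moves, never from a script. Its arguments are lists of equal length, an entry for each row: "twist": the turn, a rotation vector about the tool's x, y, z in rad, a list of three; "linear": the shift along the tool's x, y, z in mm, a list of three; "gripper": the opening, from -1 (shut) to 1 (fully open). In form: {"twist": [[rx, ry, rz], ...], "linear": [[x, y, z], ...], "gripper": [gripper, ...]}. A call has exactly 10 rows; each row shifts and turns the commanded pose from where the row before left it, along the tool's axes as they then stand; what a row does not reach is not made up. A row lasts 1/10 s, in which the tool goes at most 50 mm and 8.59 degrees, less where a joint would pass 70% of its speed; a pose out of reach is approached as far as the arm can. A call with a gripper value outside its range is refused whole. The fingers move at their own pace and stop on an object; "squeeze" is the grip in N (left out, the last holds). Time passes only in rows, so rows that do not move let the fingers close, or fill a call up. It gives the time, the measured TCP pose, the force and the opening at its end, in the units of the state.
- sensors.observe(): the state, without advancing time (a new reading comes with each control period).
- camera(name): name is "side" or "top" or "wrist"; returns a dict with "frame" (384x512x3 uint8, red, green, blue), "fx", "fy", "cx", "cy" (pixels), "view" (4x4, takes a point from world to camera coordinates); the wrist camera has in their place "hand_eye" (4x4, takes a point from camera to tool coordinates, whose origin is the TCP and whose axes are the tool frame's). Camera axes: x right, y down, z forward; pixel columns grow to the right and rows downward; lengths in mm; the calibration is good to about 2 mm. A picture is of the moment at which its call begins: read the wrist's pose just before it. There is no depth.
- order.sign_off(): hands the job in, once; it reports no verdict.
The state is a dict: "time": time; "joint_positions": joint angles; "joint_vel": joint speeds; "tau": joint torques, N m; "tool_pos": TCP position; "tool_rot": TCP orientation; "ft_force": force on the tool from outside, world axes, zero at the start; "wrist_torque": the same for the moment, N m; "gripper_width": opening from 0.0 (shut) to 1.0 (fully open).
Only numpy, scipy, OpenCV 4.12 (cv2) and the standard library are available. Lean on these libraries where they do the work, as an engineer would, in place of code of your own. Each camera call takes 0.05 s, during which the arm holds its last target. There are 200 camera calls.

## Working session

There is one attempt and no reset: what is moved stays moved. The work goes in short steps, Python scripts to look and compute and a tool call to move; the robot and the scene stay as the last step left them, time stands still between calls to the robot, and variables do not carry over. Pictures are saved under pics/ and viewed, about 8 in all and at most 12, crops included, and the job is handed in when it is done.

Besides the shell and the picture viewer there is one more tool, called after ">>>" as name(argument=value, ...) on one line, values as JSON. apply_moves: Moves the arm, as the interface text tells. Its arguments: {"type":"object","properties":{"twist":{"type":"array","items":{"type":"array","items":{"type":"number"}}},"linear":{"type":"array","items":{"type":"array","items":{"type":"number"}}},"gripper":{"type":"array","items":{"type":"number"}},"squeeze":{"type":"number"}},"required":["twist","linear","gripper"]}

```bash
mkdir -p pics; ls
python3 - <<'E'
from cell import sensors,camera,order
import cv2,numpy as np
s=sensors.observe();print({k:np.round(v,3).tolist() for k,v in s.items()})
for n in("side","top"):
    c=camera(n);cv2.imwrite(f"pics/{n}0.png",c["frame"][:,:,::-1]);np.savez(f"{n}0.npz",**c)
    print(n,c["fx"],c["fy"],c["cx"],c["cy"],np.round(c["view"],4).tolist())
E
```

```text
pics
{'time': 0.0, 'joint_positions': [1.2, 0.334, 0.04, 1.466, -0.013, 1.343, -0.059], 'joint_vel': [-0.001, -0.0, 0.001, 0.001, -0.0, 0.0, -0.001], 'tau': [0.003, -65.856, 1.367, -40.556, 0.017, 0.013, -0.0], 'tool_pos': [174.363, -625.711, 249.417], 'tool_rot': [-2.501, 1.899, 0.002], 'ft_force': [0.312, 0.884, -0.537], 'wrist_torque': [0.039, 0.026, 0.023], 'gripper_width': 1.0}
side 451.9746851618336 451.9746851618336 246.33868830316987 185.89312614606573 [[-0.8872, -0.4614, -0.0002, 429.1168], [-0.2598, 0.4999, -0.8262, 264.8742], [0.3813, -0.733, -0.5633, 1495.4229], [0.0, 0.0, 0.0, 1.0]]
top 430.2256353833908 430.2256353833908 251.49660930023782 189.60571735517212 [[-0.0037, -1.0, 0.0047, -44.3155], [-0.9774, 0.0026, -0.2115, 523.6074], [0.2115, -0.0053, -0.9774, 1355.8117], [0.0, 0.0, 0.0, 1.0]]
```

View pics/top0.png

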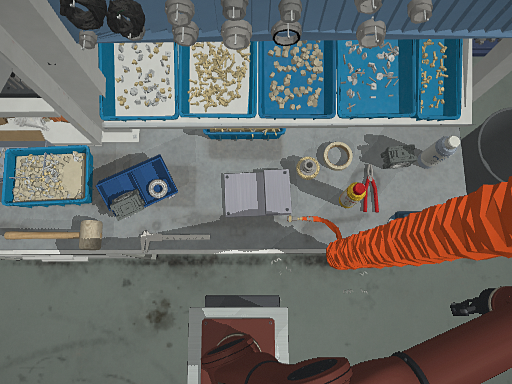

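View pics/side0.png

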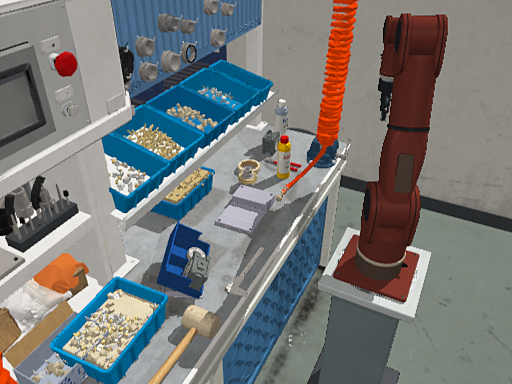

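Top view: the bin is at about (137,185), with the housing in its left compartment at (128,203) and the bearing at (157,187). The step is at about (256,192), upper deck on the right. The hose is at (335,250). I'll enlarge the bin and step to pick corners.

Run:
```python
import cv2,numpy as np
t=cv2.imread("pics/top0.png");s=cv2.imread("pics/side0.png")
def crop(im,x0,y0,w,h,k):
    c=cv2.resize(im[y0:y0+h,x0:x0+w],None,fx=k,fy=k,interpolation=cv2.INTER_CUBIC)
    for i in range(x0-x0%10+10,x0+w,10): cv2.putText(c,str(i),((i-x0)*k,8),0,.3,(0,255,255));cv2.line(c,((i-x0)*k,10),((i-x0)*k,14),(0,255,255))
    for i in range(y0-y0%10+10,y0+h,10): cv2.putText(c,str(i),(0,(i-y0)*k),0,.3,(0,255,255))
    return c
a=crop(t,90,145,100,75,4);b=crop(t,210,160,100,75,4);c=crop(s,155,215,100,75,4);d=crop(s,205,180,100,75,4)
cv2.imwrite("pics/comp.png",np.vstack([np.hstack([a,b]),np.hstack([c,d])]))
```

```text
(no output)
```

View pics/comp.png

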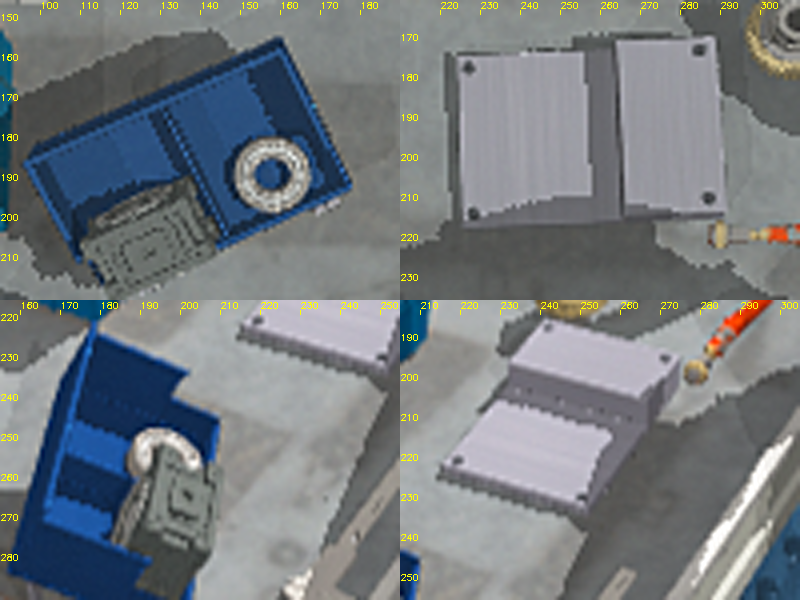

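Composite: step corners and bin rim are clear. The upper deck spans about (264,170)-(291,213) in the top view. The bin's back rim runs (96,185)-(160,155), and the housing's long side lies along the bin's y. Next I'll fit the poses.

```bash
cat > h.py <<'E'
import numpy as np
from scipy.optimize import least_squares
from scipy.spatial.transform import Rotation as R
C={n:np.load(f"{n}0.npz") for n in("side","top")}
def proj(n,P):
    c=C[n];P=np.atleast_2d(P)@c["view"][:3,:3].T+c["view"][:3,3]
    return np.c_[c["fx"]*P[:,0]/P[:,2]+c["cx"],c["fy"]*P[:,1]/P[:,2]+c["cy"]]
def back(n,px,z):
    c=C[n];Rm=c["view"][:3,:3];o=-Rm.T@c["view"][:3,3]
    d=Rm.T@np.array([(px[0]-c["cx"])/c["fx"],(px[1]-c["cy"])/c["fy"],1]);return o+d*(z-o[2])/d[2]
def fit(obs,x0):
    def W(p,P):return R.from_euler('z',p[2]).apply(P)+[p[0],p[1],0]
    f=lambda p:np.concatenate([(proj(n,W(p,np.array(P,float)))-px).ravel() for n,P,px in obs])
    r=least_squares(f,x0,x_scale=[10,10,.1],loss='soft_l1');return r.x,f(r.x).reshape(-1,2)
a=np.radians(28);u=np.array([np.cos(a),0,np.sin(a)]);n_=np.array([-np.sin(a),0,np.cos(a)])
def B(U,y,N):return np.array([0,y,48])+U*u+N*n_
E
python3 - <<'E'
from h import *
x0=back("top",(264.6,192),41);print(x0)
obs=[("top",[[0,75,41]],None)]
# step: x to left (+y world): its y points -> world -x (towards robot)
obs=[("top",[0,75,41],[265.5,214.25]),("top",[0,-75,41],[263.75,170.5]),("top",[-85,-75,41],[288.25,169.25]),("top",[-85,75,41],[291.25,213.25]),
("top",[135,-75,12],[224,173.5]),("top",[135,75,12],[225.75,216.75]),
("side",[0,-75,41],[232,196.25]),("side",[0,75,41],[265,205]),("side",[-85,75,41],[275,193]),("side",[-85,-75,41],[241.25,184.5])]
p,e=fit(obs,[x0[0],x0[1],np.pi/2]);print("step",p.round(3));print(e.round(1).tolist())
x0=back("top",(135,185),60)
obs=[("top",B(68,108,70),[96.25,185]),("top",B(68,-108,70),[160.5,155]),("top",B(-68,-108,30),[177.7,191.5]),("side",B(68,-108,70),[178.75,220.5])]
p,e=fit(obs,[x0[0],x0[1],0.4]);print("bin",x0.round(),p.round(3));print(e.round(1).tolist())
W=R.from_euler('z',p[2]);t=np.array([p[0],p[1],0])
for q,N in ((B(-65,53.5,84),"fronttop"),(B(-7,53.5,84),"backtop"),(B(-36,97,84),"L"),(B(-36,10,84),"R"),(B(-65,53.5-44,84),"FR"),(B(-65,53.5+44,84),"FL"),(B(-7,53.5+44,84),"BL"),(B(-7,53.5-44,84),"BR")):
    w=W.apply(q)+t;print(N,w.round(),proj("top",w).round(1),proj("side",w).round(1))
for z in(0,): print("hose top",back("top",(332,258),z).round(),"side",back("side",(325,155),z).round())
print("tail",back("top",(289,218),5).round(), "shelf",back("top",(280,125),100).round())
E
```

```text
[518.49666529 -89.4827846   41.        ]
step [518.838 -88.667   1.603]
[[-0.2, 0.0], [-0.3, -0.5], [0.5, -0.1], [-0.0, 0.1], [-0.4, 0.0], [-1.1, 0.3], [-0.5, -1.7], [1.8, -0.5], [0.4, -0.2], [-0.2, -1.0]]
bin [539. 336.  60.] [5.41887e+02 3.25091e+02 4.37000e-01]
[[-0.6, -0.0], [-0.0, 1.3], [0.7, 0.1], [-1.2, -1.5]]
fronttop [432. 333.  92.] [[131.5 216.1]] [[210.8 266.5]]
backtop [478. 354. 119.] [[123. 200.]] [[193.4 259.4]]
L [436. 383. 105.] [[114.3 213.9]] [[200.3 273.4]]
R [473. 304. 105.] [[140.2 202.3]] [[203.9 253. ]]
FR [450. 293.  92.] [[144.5 210.2]] [[212.4 256.4]]
FL [413. 372.  92.] [[118.5 222. ]] [[209.2 277.1]]
BL [459. 394. 119.] [[109.8 205.9]] [[191.2 269.9]]
BR [497. 314. 119.] [[136.2 194.1]] [[195.4 249.4]]
hose top [ 304. -311.    0.] side [ 392. -613.    0.]
tail [ 437. -172.    5.] shelf [ 731. -140.  100.]
```

Run:
```python
from h import *
f=lambda P:(np.r_[proj("top",P)[0]-[337,250],proj("side",P)[0]-[328,143]])
r=least_squares(f,[350,-300,100]);print("hose end",r.x.round(),r.fun.round(1))
for z in (0,300,800):print(z,proj("top",[*r.x[:2],z]).round(),proj("side",[*r.x[:2],z]).round())
```

```text
hose end [ 304. -281.  250.] [ 0.8  2.7 -3.8 -0.5]
0 [[323. 258.]] [[318. 197.]]
300 [[342. 251.]] [[325. 130.]]
800 [[412. 227.]] [[342. -18.]]
```

>>> apply_moves(twist=[[0, 0, 0], [0, 0, 0], [0, 0, 0], [0, 0, 0], [0, 0, 0], [0, 0, 0], [0, 0, 0], [0, 0, 0], [0, 0, 0], [0, 0, 0]], linear=[[-20, 0, 0], [-30, 0, 0], [-30, 0, 0], [-30, 0, 0], [-30, 0, 0], [-30, 0, 0], [-30, 0, 0], [-30, 0, 0], [-30, 0, 0], [-20, 0, 0]], gripper=[1, 1, 1, 1, 1, 1, 1, 1, 1, 1])

```text
time: 1.1
tool_pos: [98.7, -354.6, 250.0]
tool_rot: [-2.502, 1.9, 0.001]
ft_force: [0.5, -0.3, 0.4]
gripper_width: 0.997
```

Run:
```python
from cell import sensors,camera
import cv2,numpy as np
s=sensors.observe();print({k:np.round(v,3).tolist() for k,v in s.items() if k in("time","joint_positions","tool_pos","tool_rot","ft_force")})
c=camera("side")["frame"];d=camera("top")["frame"]
cv2.imwrite("pics/s1.png",np.hstack([c[:300,256:],d[120:384,180:500].copy() if 0 else np.vstack([d[84:384,200:512]])])[:,:,::-1])
```

```text
{'time': 1.1, 'joint_positions': [1.192, -0.254, -0.012, 2.075, -0.003, 1.321, -0.117], 'tool_pos': [98.709, -354.581, 249.986], 'tool_rot': [-2.502, 1.9, 0.001], 'ft_force': [0.468, -0.342, 0.394]}
```

View pics/s1.png

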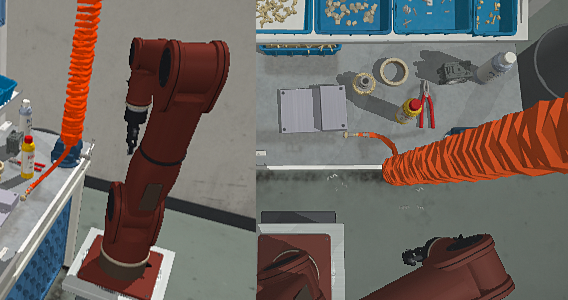

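Run:
```python
from h import *
for t,s in (([344,254],[325,140]),([342,254],[325,146]),([342,253],[328,140])):
    f=lambda P:(np.r_[proj("top",P)[0]-t,proj("side",P)[0]-s])
    r=least_squares(f,[350,-300,100]);print("hose end",r.x.round(),r.fun.round(1),np.hypot(*r.x[:2]).round(),np.arctan2(r.x[1],r.x[0]).round(2))
```

```text
hose end [ 302. -296.  253.] [-0.2 -0.8  1.1  0.1] 423.0 -0.77
hose end [ 303. -296.  227.] [-0.1 -0.3  0.4  0. ] 424.0 -0.77
hose end [ 300. -291.  257.] [ 0.3  1.1 -1.6 -0.2] 418.0 -0.77
```

>>> apply_moves(twist=[[0, 0, 0], [0, 0, 0], [0, 0, 0], [0, 0, 0], [0, 0, 0], [0, 0, 0], [0, 0, 0], [0, 0, 0], [0, 0, 0], [0, 0, 0]], linear=[[-15, 0, 20], [-15, 0, 20], [-15, 0, 20], [-12, 0, 15], [-8, 0, 10], [-5, 0, 5], [0, 0, 0], [0, 0, 0], [0, 0, 0], [0, 0, 0]], gripper=[-0.5, -0.5, -0.5, -0.5, -0.5, -0.5, -0.5, -0.5, -0.5, -0.5])

```text
time: 2.2
tool_pos: [80.7, -289.5, 160.8]
tool_rot: [2.502, -1.9, 0.001]
ft_force: [0.2, -0.8, 0.2]
gripper_width: 0.25
```

Run:
```python
from cell import sensors
import numpy as np
s=sensors.observe();print({k:np.round(v,3).tolist() for k,v in s.items() if k in("time","joint_positions","tool_pos","tool_rot","ft_force")})
```

```text
{'time': 2.2, 'joint_positions': [1.199, -0.344, -0.04, 2.326, -0.015, 1.158, -0.131], 'tool_pos': [80.75, -289.509, 160.785], 'tool_rot': [2.502, -1.9, 0.001], 'ft_force': [0.25, -0.831, 0.156]}
```

>>> apply_moves(twist=[[0, 0, -0.14], [0, 0, -0.14], [0, 0, -0.14], [0, 0, -0.14], [0, 0, -0.14], [0, 0, -0.14], [0, 0, -0.14], [0, 0, -0.14], [0, 0, -0.14], [0, 0, -0.14]], linear=[[-2.9, -41.9, 0], [-2.9, -41.9, 0], [-2.9, -41.9, 0], [-2.9, -41.9, 0], [-2.9, -41.9, 0], [-2.9, -41.9, 0], [-2.9, -41.9, 0], [-2.9, -41.9, 0], [-2.9, -41.9, 0], [-2.9, -41.9, 0]], gripper=[-0.5, -0.5, -0.5, -0.5, -0.5, -0.5, -0.5, -0.5, -0.5, -0.5])

```text
time: 3.2
tool_pos: [299.6, 32.2, 160.9]
tool_rot: [-3.137, -0.168, -0.002]
ft_force: [0.2, 0.4, -0.9]
gripper_width: 0.249
```

```bash
cat >> h.py <<'E'
def st():
    from cell import sensors
    s=sensors.observe()
    print("t",s["time"],"q",np.round(s["joint_positions"],2).tolist(),"pos",np.round(s["tool_pos"],1).tolist(),"f",np.round(s["ft_force"],1).tolist(),"w",round(float(s["gripper_width"]),3))
    return np.array(s["tool_pos"]),R.from_rotvec(s["tool_rot"])
def goto(p,Rt,cur=None):
    p0,R0=cur or st()
    print("lin(tool)",R0.inv().apply(np.array(p)-p0).round(1),"twist",(R0.inv()*Rt).as_rotvec().round(4))
E
python3 -c "
from h import *
p,r=st();print(r.as_matrix().round(3),np.degrees(np.arctan2(p[1],p[0])),np.hypot(*p[:2]))"
```

```text
t 3.2 q [0.47, -0.36, -0.58, 2.3, -0.22, 1.16, 0.12] pos [299.6, 32.2, 160.9] f [0.2, 0.4, -0.9] w 0.249
[[ 0.994  0.107  0.001]
 [ 0.107 -0.994  0.   ]
 [ 0.001  0.    -1.   ]] 6.129720140976979 301.31680429424665
```

```bash
cat >> h.py <<'E'
BIN=[541.9,325.1,0.437]
def bw(U,y,N,b=BIN):return R.from_euler('z',b[2]).apply(B(U,y,N))+[b[0],b[1],0]
def bR(b=BIN):return R.from_euler('z',b[2])*R.from_matrix(np.c_[u,np.cross(-n_,u),-n_])
E
python3 -c "
from h import *
for N in (240,180,50): print(bw(-33,53.5,N).round(1))
goto(bw(-33,53.5,200),bR())"
```

```text
[390.8 313.6 244.4]
[416.3 325.5 191.4]
[471.6 351.3  76.7]
t 3.2 q [0.47, -0.36, -0.58, 2.3, -0.22, 1.16, 0.12] pos [299.6, 32.2, 160.9] f [0.2, 0.4, -0.9] w 0.249
lin(tool) [ 138.5 -276.2  -48. ] twist [ 0.0809  0.4828 -0.3235]
```

>>> apply_moves(twist=[[0, 0, 0], [0, 0, 0], [0, 0, 0], [0, 0, 0], [0, 0, 0], [0, 0, 0], [0, 0, 0], [0.0162, 0.0966, -0.0647], [0.0162, 0.0966, -0.0647], [0.0162, 0.0966, -0.0647]], linear=[[19.8, -39.5, -6.9], [19.8, -39.5, -6.9], [19.8, -39.5, -6.9], [19.8, -39.5, -6.9], [19.8, -39.5, -6.9], [19.8, -39.5, -6.9], [19.8, -39.5, -6.9], [0, 0, 0], [0, 0, 0], [0, 0, 0]], gripper=[1, 1, 1, 1, 1, 1, 1, 1, 1, 1])

```text
time: 4.2
tool_pos: [408.6, 321.5, 207.9]
tool_rot: [-3.008, -0.457, -0.438]
ft_force: [-0.7, 0.5, 1.1]
gripper_width: 0.997
```

>>> apply_moves(twist=[[0.0162, 0.0966, -0.0647], [0.0162, 0.0966, -0.0647], [0, 0, 0], [0, 0, 0], [0, 0, 0], [0, 0, 0], [0, 0, 0], [0, 0, 0], [0, 0, 0], [0, 0, 0]], linear=[[0, 0, 0], [0, 0, 0], [0, 0, 0], [0, 0, 0], [0, 0, 0], [0, 0, 0], [0, 0, 0], [0, 0, 0], [0, 0, 0], [0, 0, 0]], gripper=[1, 1, 1, 1, 1, 1, 1, 1, 1, 1])

```text
time: 5.2
tool_pos: [409.0, 319.4, 208.6]
tool_rot: [-2.884, -0.631, -0.717]
ft_force: [0.0, -0.2, 0.4]
gripper_width: 1.0
```

```bash
cat >> h.py <<'E'
def wcam(name):
    from cell import camera
    import cv2
    p,r=st();c=camera("wrist");cv2.imwrite(f"pics/{name}.png",c["frame"][:,:,::-1])
    T=np.eye(4);T[:3,:3]=r.as_matrix();T[:3,3]=p
    c["view"]=np.linalg.inv(T@c["hand_eye"]);del c["hand_eye"];np.savez(f"{name}0.npz",**c);C[name]=c
def load(name):C[name]=np.load(f"{name}0.npz")
E
python3 -c "
from h import *
wcam('w1')
for U in(-65,-7):
  for y in (9.5,97.5):
    for N in (84,): print(U,y,N,proj('w1',bw(U,y,N)).round())"
```

```text
t 5.2 q [0.3, -0.28, -1.01, 2.16, -0.15, 0.67, -0.21] pos [409.0, 319.4, 208.6] f [0.0, -0.2, 0.4] w 1.0
-65 9.5 84 [[224. 239.]]
-65 97.5 84 [[219. 130.]]
-7 9.5 84 [[296. 238.]]
-7 97.5 84 [[299. 129.]]
```

View pics/w1.png

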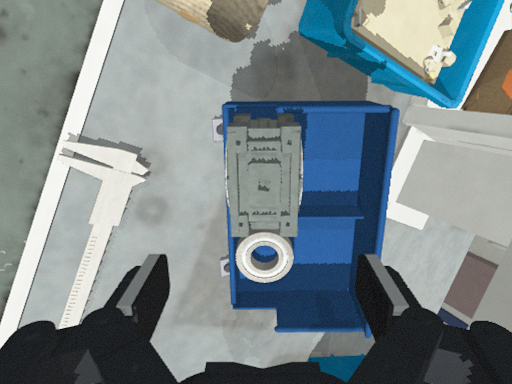

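Wrist view: housing top face spans about (228,118)-(300,237), bearing at (265,257). The bin's rim corners are at (224,103), (397,108), (232,306) and (368,335). The housing is about 6 mm further in +y than predicted, so I'll refit.

Run:
```python
from h import *
load('w1')
obs=[("w1",B(-68,108,30),[224,103]),("w1",B(68,108,70),[397,108]),("w1",B(-68,-108,30),[232,306]),("w1",B(68,-108,70),[368,335]),
("top",B(68,108,70),[96.25,185]),("top",B(68,-108,70),[160.5,155]),("top",B(-68,-108,30),[177.7,191.5])]
p,e=fit(obs,BIN);print("bin",p.round(3));print(e.round(1).tolist())
hc=np.array([[228,237],[300,237],[300,118],[227,118]])
# housing: free U,y in plane n=84 plus rotation, given bin
def f(q):
    c,s=np.cos(q[2]),np.sin(q[2]);P=[bw(q[0]+c*a-s*b,q[1]+s*a+c*b,84,p) for a,b in((-29,-44),(29,-44),(29,44),(-29,44))]
    return (proj("w1",P)-hc).ravel()
r=least_squares(f,[-36,53.5,0],x_scale=[10,10,.1]);print("housing U,y,rot",r.x.round(3),r.fun.round(1))
print("bearing",proj("w1",bw(-34,-53,10,p)))
```

```text
bin [5.41229e+02 3.28231e+02 4.33000e-01]
[[-0.6, 0.3], [2.1, -0.7], [-0.2, 3.2], [1.2, 2.0], [-1.7, 0.0], [-0.9, 1.6], [-0.3, 0.4]]
housing U,y,rot [-3.3434e+01  5.5418e+01  1.0000e-03] [-0.1 -4.6 -0.1 -4.8  4.   3.7 -3.8  4.1]
bearing [[263.15309446 254.7554584 ]]
```

```bash
sed -i 's/^BIN=.*/BIN=[541.2,328.2,0.433]/' h.py; python3 -c "
from h import *
print(bw(-35,54.5,50))
goto(bw(-35,54.5,110),bR());goto(bw(-35,54.5,50),bR())"
```

```text
[468.9736566  354.85399774  75.71587495]
t 5.25 q [0.3, -0.28, -1.01, 2.16, -0.15, 0.67, -0.21] pos [409.0, 319.4, 208.6] f [1.0, 0.6, -0.1] w 0.996
lin(tool) [-1.1 -7.  89.9] twist [ 0.0003  0.0013 -0.002 ]
t 5.25 q [0.3, -0.28, -1.01, 2.16, -0.15, 0.67, -0.21] pos [409.0, 319.4, 208.6] f [1.0, 0.6, -0.1] w 0.996
lin(tool) [ -1.   -7.  149.9] twist [ 0.0003  0.0013 -0.002 ]
```

>>> apply_moves(twist=[[0, 0, 0], [0, 0, 0], [0, 0, 0], [0, 0, 0], [0, 0, 0], [0, 0, 0], [0, 0, 0], [0, 0, 0], [0, 0, 0], [0, 0, 0]], linear=[[-1, -7, 0], [0, 0, 15], [0, 0, 20], [0, 0, 20], [0, 0, 20], [0, 0, 20], [0, 0, 20], [0, 0, 15], [0, 0, 10], [0, 0, 10]], gripper=[1, 1, 1, 1, 1, 1, 1, 1, 1, 1])

```text
time: 6.25
tool_pos: [466.3, 353.4, 79.6]
tool_rot: [-2.886, -0.631, -0.713]
ft_force: [-0.8, -1.5, 0.3]
gripper_width: 1.0
```

>>> apply_moves(twist=[[0, 0, 0], [0, 0, 0], [0, 0, 0], [0, 0, 0], [0, 0, 0], [0, 0, 0], [0, 0, 0], [0, 0, 0], [0, 0, 0], [0, 0, 0]], linear=[[0, 0, 0], [0, 0, 0], [0, 0, 0], [0, 0, 0], [0, 0, 0], [0, 0, 0], [0, 0, 0], [0, 0, 0], [0, 0, 0], [0, 0, 0]], gripper=[1, -1, -1, -1, -1, -1, -1, -1, -1, -1], squeeze=50)

```text
time: 7.25
tool_pos: [466.6, 353.0, 81.1]
tool_rot: [-2.886, -0.631, -0.717]
ft_force: [-4.7, -1.4, 7.2]
gripper_width: 0.679
```

```bash
python3 -c "
from h import *
goto(bw(-35,54.5,50),bR())"
```

```text
t 7.25 q [0.18, 0.29, -1.09, 2.16, 0.93, 0.56, -1.13] pos [466.6, 353.0, 81.1] f [-4.7, -1.4, 7.2] w 0.679
lin(tool) [ 0.  -0.7  6.2] twist [ 0.002   0.002  -0.0017]
```

>>> apply_moves(twist=[[0, 0, 0], [0, 0, 0], [0, 0, 0], [0, 0, 0], [0, 0, 0], [0, 0, 0], [0, 0, 0], [0, 0, 0], [0, 0, 0], [0, 0, 0]], linear=[[0, 0, -3], [0, 0, -6], [0, 0, -10], [0, 0, -15], [0, 0, -20], [0, 0, -20], [0, 0, -20], [0, 0, -16], [0, 0, -10], [0, 0, 0]], gripper=[-1, -1, -1, -1, -1, -1, -1, -1, -1, -1], squeeze=60)

```text
time: 8.25
tool_pos: [416.7, 329.1, 184.4]
tool_rot: [-2.889, -0.632, -0.717]
ft_force: [0.0, 0.2, -3.8]
gripper_width: 0.679
```

```bash
cat >> h.py <<'E'
STEP=[518.8,-88.7,1.603]
def sw(x,y,z):return R.from_euler('z',STEP[2]).apply([x,y,z])+[STEP[0],STEP[1],0]
def sR(yaw=0):return R.from_euler('z',STEP[2]+yaw)*R.from_euler('x',np.pi)
E
python3 -c "
from h import *
goto(sw(-31,0,180),sR());r=st()[1];print((r.inv()*R.from_euler('y',-28,degrees=True)*r).as_rotvec())
print(r.as_matrix().round(3))"
```

```text
t 8.25 q [0.38, -0.21, -1.13, 2.17, -0.04, 0.61, -0.33] pos [416.7, 329.1, 184.4] f [0.0, 0.2, -3.8] w 0.679
lin(tool) [-85.3 450.9 -37.9] twist [ 0.2884 -0.4257 -1.1481]
t 8.25 q [0.38, -0.21, -1.13, 2.17, -0.04, 0.61, -0.33] pos [416.7, 329.1, 184.4] f [0.0, 0.2, -3.8] w 0.679
[-0.18088552  0.44428801 -0.09332013]
[[ 0.803  0.416  0.426]
 [ 0.37  -0.909  0.191]
 [ 0.467  0.004 -0.884]]
```

>>> apply_moves(twist=[[0, -0.06, 0], [0, -0.09, 0], [0, -0.09, 0], [0, -0.09, 0], [0, -0.09, 0], [0, -0.0687, 0], [0, 0, 0], [0, 0, 0], [0, 0, 0], [0, 0, 0]], linear=[[0, 0, -5], [0, 0, -5], [0, 0, -5], [0, 0, 0], [0, 0, 0], [0, 0, 0], [-5, 24, 0], [-9, 40, 0], [-9, 40, 0], [-9, 40, 0]], gripper=[-1, -1, -1, -1, -1, -1, -1, -1, -1, -1])

```text
time: 9.25
tool_pos: [442.3, 181.2, 196.8]
tool_rot: [3.067, 0.67, -0.007]
ft_force: [0.0, 0.6, -3.4]
gripper_width: 0.677
```

```bash
cat >> h.py <<'E'
def plan(p,Rt,n=10,ease=True):
    p0,R0=st();rv=(R0.inv()*Rt).as_rotvec();print("twist",rv.round(4))
    s=np.linspace(0,1,n+1);s=.5*s+.5*(3*s**2-2*s**3) if ease else s
    prev=0
    for a,b in zip(s[:-1],s[1:]):
        Ra=R0*R.from_rotvec(rv*a);print("lin",Ra.inv().apply((np.array(p)-p0)*(b-a)).round(1).tolist(),"tw",(rv*(b-a)).round(3).tolist())
E
python3 -c "
from h import *
plan(sw(-31,0,180),sR())"
```

```text
t 9.25 q [0.65, 0.16, -1.2, 1.89, 0.16, 1.2, -0.17] pos [442.3, 181.2, 196.8] f [0.0, 0.6, -3.4] w 0.677
twist [-0.0021  0.005  -1.1727]
lin [-3.5, 19.6, 1.1] tw [-0.0, 0.0, -0.075]
lin [-6.8, 26.5, 1.5] tw [-0.0, 0.0, -0.103]
lin [-11.5, 30.9, 1.8] tw [-0.0, 0.001, -0.124]
lin [-16.9, 32.5, 2.1] tw [-0.0, 0.001, -0.138]
lin [-22.4, 31.4, 2.2] tw [-0.0, 0.001, -0.145]
lin [-26.7, 27.8, 2.1] tw [-0.0, 0.001, -0.145]
lin [-28.9, 22.5, 2.0] tw [-0.0, 0.001, -0.138]
lin [-28.5, 16.4, 1.8] tw [-0.0, 0.001, -0.124]
lin [-25.2, 10.6, 1.5] tw [-0.0, 0.0, -0.103]
lin [-19.0, 5.8, 1.1] tw [-0.0, 0.0, -0.075]
```

>>> apply_moves(twist=[[0, 0, -0.075], [0, 0, -0.103], [0, 0, -0.124], [0, 0.001, -0.138], [0, 0.001, -0.145], [0, 0.001, -0.145], [0, 0.001, -0.138], [0, 0.001, -0.124], [0, 0, -0.103], [0, 0, -0.075]], linear=[[-3.5, 19.6, 1.1], [-6.8, 26.5, 1.5], [-11.5, 30.9, 1.8], [-16.9, 32.5, 2.1], [-22.4, 31.4, 2.2], [-26.7, 27.8, 2.1], [-28.9, 22.5, 2], [-28.5, 16.4, 1.8], [-25.2, 10.6, 1.5], [-19, 5.8, 1.1]], gripper=[-1, -1, -1, -1, -1, -1, -1, -1, -1, -1])

```text
time: 10.25
tool_pos: [519.4, -121.2, 179.8]
tool_rot: [-2.186, -2.253, -0.0]
ft_force: [0.4, 0.2, -2.8]
gripper_width: 0.678
```

```bash
python3 -c "
from h import *
goto(sw(-31,0,180),sR())"
```

```text
t 10.25 q [1.14, 0.36, -1.18, 1.8, 0.36, 1.22, 1.46] pos [519.4, -121.2, 179.8] f [0.4, 0.2, -2.8] w 0.678
lin(tool) [ 1.5  0.4 -0.2] twist [-0.0013 -0.0014 -0.0019]
```

>>> apply_moves(twist=[[0, 0, 0], [0, 0, 0], [0, 0, 0], [0, 0, 0], [0, 0, 0], [0, 0, 0], [0, 0, 0], [0, 0, 0], [0, 0, 0], [0, 0, 0]], linear=[[1.5, 0.4, 4], [0, 0, 8], [0, 0, 12], [0, 0, 14], [0, 0, 14], [0, 0, 10], [0, 0, 6], [0, 0, 4], [0, 0, 2], [0, 0, 0]], gripper=[-1, -1, -1, -1, -1, -1, -1, -1, -1, -1])

```text
time: 11.25
tool_pos: [519.7, -117.0, 106.8]
tool_rot: [-2.188, -2.252, 0.001]
ft_force: [-0.2, -0.5, -3.1]
gripper_width: 0.678
```

Run:
```python
from h import *
from cell import camera
import cv2
goto(sw(-31,0,97),sR())
s=camera("side")["frame"];t=camera("top")["frame"]
a=cv2.resize(s[140:240,190:330],None,fx=4,fy=4,interpolation=2);b=cv2.resize(t[140:240,205:265+0],None,fx=4,fy=4,interpolation=2)
cv2.imwrite("pics/place.png",np.hstack([a,cv2.resize(t[140:240,205:260],None,fx=4,fy=4)])[:,:,::-1])
for x in(-58,0):
  for y in(-75,-44,44,75): print(x,y,proj("side",sw(x,y,41)).round(1))
```

```text
t 11.25 q [1.07, 0.45, -1.11, 1.87, 0.45, 1.1, 1.38] pos [519.7, -117.0, 106.8] f [-0.2, -0.5, -3.1] w 0.678
lin(tool) [-2.7  0.1  9.8] twist [-0.0012 -0.0006 -0.0034]
-58 -75 [[238.1 186.9]]
-58 -44 [[245.1 188.8]]
-58 44 [[265.4 194.4]]
-58 75 [[272.8 196.4]]
0 -75 [[231.5 194.5]]
0 -44 [[238.6 196.5]]
0 44 [[259.3 202.4]]
0 75 [[266.8 204.5]]
```

View pics/place.png

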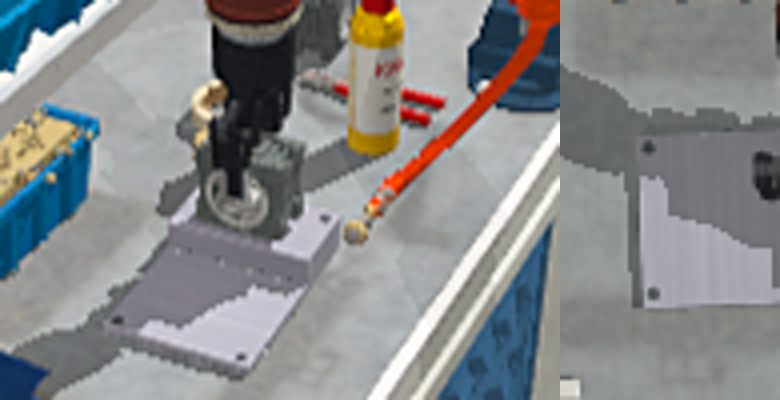

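>>> apply_moves(twist=[[0, 0, 0], [0, 0, 0], [0, 0, 0], [0, 0, 0], [0, 0, 0], [0, 0, 0], [0, 0, 0], [0, 0, 0], [0, 0, 0], [0, 0, 0]], linear=[[-1, 0.5, 1], [-1, 0.5, 1], [-0.5, 0, 1], [0, 0, 1], [0, 0, 1], [0, 0, 1], [0, 0, 1], [0, 0, 1], [0, 0, 0], [0, 0, 0]], gripper=[-1, -1, -1, -1, -1, -1, -1, -1, -1, -1])

```text
time: 12.35
tool_pos: [520.6, -119.4, 98.8]
tool_rot: [-2.188, -2.252, 0.001]
ft_force: [-0.2, -0.3, -4.0]
gripper_width: 0.677
```

>>> apply_moves(twist=[[0, 0, 0], [0, 0, 0], [0, 0, 0], [0, 0, 0], [0, 0, 0], [0, 0, 0], [0, 0, 0], [0, 0, 0], [0, 0, 0], [0, 0, 0]], linear=[[0, 0, 1], [0, 0, 1], [0, 0, 0.5], [0, 0, 0.5], [0, 0, 0], [0, 0, 0], [0, 0, 0], [0, 0, 0], [0, 0, 0], [0, 0, 0]], gripper=[-1, -1, -1, -1, -1, -1, -1, -1, -1, -1])

```text
time: 13.35
tool_pos: [520.7, -119.3, 97.1]
tool_rot: [-2.189, -2.253, 0.003]
ft_force: [-8.3, 0.6, 16.3]
gripper_width: 0.678
```

>>> apply_moves(twist=[[0, 0, 0], [0, 0, 0], [0, 0, 0], [0, 0, 0], [0, 0, 0], [0, 0, 0], [0, 0, 0], [0, 0, 0], [0, 0, 0], [0, 0, 0]], linear=[[0, 0, -0.8], [0, 0, 0], [0, 0, 0], [0, 0, 0], [0, 0, 0], [0, 0, 0], [0, 0, 0], [0, 0, -8], [0, 0, -15], [0, 0, -20]], gripper=[-1, 0.45, 0.6, 0.8, 1, 1, 1, 1, 1, 1])

```text
time: 14.35
tool_pos: [520.5, -119.2, 140.7]
tool_rot: [-2.187, -2.252, 0.001]
ft_force: [-0.1, 0.0, 0.6]
gripper_width: 1.0
```

Run:
```python
from h import *
T=np.radians(20)
# tilt: tool z leans toward step -x : rotate about step y
Rt=R.from_euler('z',STEP[2])*R.from_euler('y',T)*R.from_euler('x',np.pi)
print(Rt.apply([0,0,1]), R.from_euler('z',STEP[2]).apply([-1,0,0]))
goto(sw(-31,0,190),sR()); print((sR().inv()*Rt).as_rotvec())
p,r=st()
# fingertip (TCP+19z) target behind housing: 
for x in(-80,):
  tip=sw(x-14,0,105);tcp=tip-Rt.apply([0,0,19]);print("tcp",tcp.round(1))
```

```text
[ 0.0110124  -0.34184281 -0.93969262] [ 0.03219811 -0.99948151  0.        ]
t 14.35 q [1.1, 0.41, -1.14, 1.84, 0.4, 1.16, 1.42] pos [520.5, -119.2, 140.7] f [-0.1, 0.0, 0.6] w 1.0
lin(tool) [ -0.4  -0.8 -49.3] twist [-0.0019 -0.0012 -0.0029]
[ 0.00000000e+00 -3.49065850e-01 -2.13741188e-17]
t 14.35 q [1.1, 0.41, -1.14, 1.84, 0.4, 1.16, 1.42] pos [520.5, -119.2, 140.7] f [-0.1, 0.0, 0.6] w 1.0
tcp [ 521.6 -176.2  122.9]
```

>>> apply_moves(twist=[[0, 0, 0], [0, 0, 0], [0, -0.069, 0], [0, -0.07, 0], [0, -0.07, 0], [0, -0.07, 0], [0, -0.07, 0], [0, 0, 0], [0, 0, 0], [0, 0, 0]], linear=[[0, 0, -25], [0, 0, -25], [0, 0, 0], [0, 0, 0], [0, 0, 0], [0, 0, 0], [0, 0, 0], [-17.7, 0, 6.4], [-17.7, 0, 6.4], [-17.7, 0, 6.4]], gripper=[1, 1, -1, -1, -1, -1, -1, -1, -1, -1])

```text
time: 15.35
tool_pos: [522.8, -175.9, 191.1]
tool_rot: [1.999, 2.06, -0.353]
ft_force: [0.6, 0.2, -0.2]
gripper_width: 0.002
```

```bash
cat >> h.py <<'E'
def sp():
    p,r=st();print("TCP in step",R.from_euler('z',-STEP[2]).apply(p-[STEP[0],STEP[1],0]).round(1));return p,r
E
python3 -c "
from h import *
from cell import camera
import cv2
p,r=sp();print(r.apply([0,0,1]))
s=camera('side')['frame'];cv2.imwrite('pics/pre.png',cv2.resize(s[60:210,190:390],None,fx=4,fy=4,interpolation=2)[:,:,::-1])"
```

```text
t 15.35 q [0.97, 0.3, -1.08, 1.83, 0.64, 1.26, 1.27] pos [522.8, -175.9, 191.1] f [0.6, 0.2, -0.2] w 0.002
TCP in step [-87.3  -1.2 191.1]
[ 0.00981903 -0.34175609 -0.93973739]
```

View pics/pre.png

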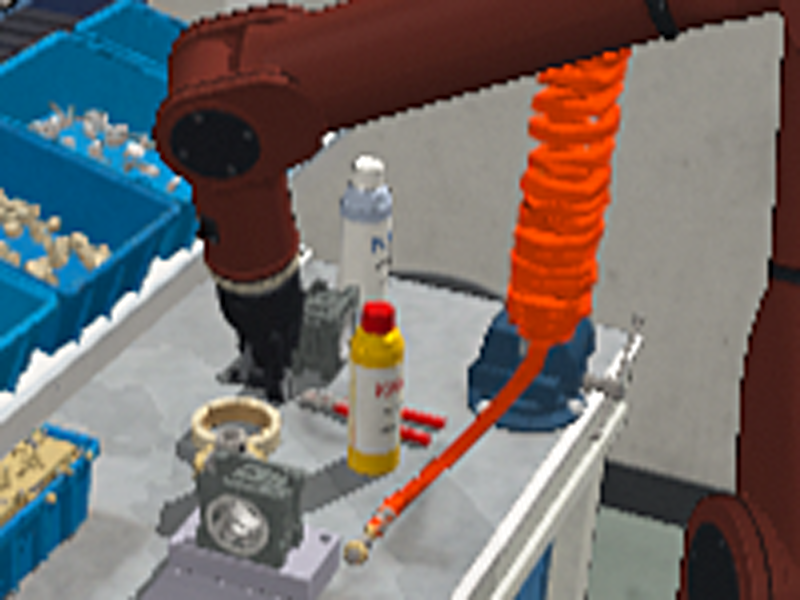

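>>> apply_moves(twist=[[0, 0, 0], [0, 0, 0], [0, 0, 0], [0, 0, 0], [0, 0, 0], [0, 0, 0], [0, 0, 0], [0, 0, 0], [0, 0, 0], [0, 0, 0]], linear=[[3.7, 0, 10.2], [5.6, 0, 15.4], [5.6, 0, 15.4], [5.6, 0, 15.4], [2.8, 0, 7.5], [0, 0, 0], [3.8, 0, -1.4], [3.8, 0, -1.4], [3.8, 0, -1.4], [2.8, 0, -1]], gripper=[-1, -1, -1, -1, -1, -1, -1, -1, -1, -1])

```text
time: 16.4
tool_pos: [522.4, -161.6, 123.0]
tool_rot: [2.0, 2.057, -0.355]
ft_force: [-1.0, -7.5, 9.0]
gripper_width: -0.003
```

>>> apply_moves(twist=[[0, 0, 0], [0, 0, 0], [0, 0, 0], [0, 0, 0], [0, 0, 0], [0, 0, 0], [0, 0, 0], [0, 0, 0], [0, 0, 0], [0, 0, 0]], linear=[[2.8, 0, -1], [2.8, 0, -1], [2.8, 0, -1], [2.8, 0, -1], [2.8, 0, -1], [2.8, 0, -1], [2.8, 0, -1], [2.8, 0, -1], [2.8, 0, -1], [2.8, 0, -1]], gripper=[-1, -1, -1, -1, -1, -1, -1, -1, -1, -1])

```text
time: 17.4
tool_pos: [523.4, -134.8, 126.5]
tool_rot: [1.998, 2.048, -0.357]
ft_force: [-7.0, -12.6, 40.3]
gripper_width: 0.003
```

```bash
python3 -c "
from h import *
from cell import camera
import cv2
sp()
s=camera('side')['frame'];cv2.imwrite('pics/tip.png',cv2.resize(s[120:240,200:320],None,fx=4,fy=4,interpolation=2)[:,:,::-1])"
```

```text
t 17.4 q [0.84, 0.38, -1.04, 1.91, 0.74, 1.21, 1.08] pos [523.4, -134.8, 126.5] f [-7.0, -12.6, 40.3] w 0.003
TCP in step [-46.3  -3.1 126.5]
```

View pics/tip.png

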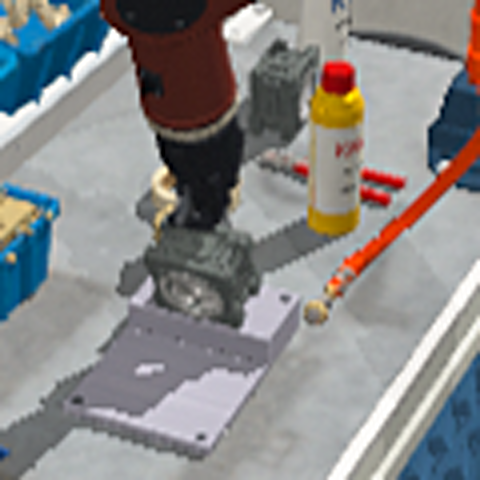

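The housing is tipping as it should, about 15° over the edge. The inclined finger loads it downward with 40 N, so I'll slide up along the finger and then go on along the arc.

>>> apply_moves(twist=[[0, 0, 0], [0, 0, 0], [0, 0, 0], [0, 0, 0], [0, 0, 0], [0, 0, 0], [0, 0, 0], [0, 0, 0], [0, 0, 0], [0, 0, 0]], linear=[[0, 0, -2], [0, 0, -3], [0, 0, -3], [0, 0, -2], [1.6, 0, -1.2], [1.6, 0, -1.2], [1.6, 0, -1.2], [1.6, 0, -1.2], [0, 0, 0], [0, 0, 0]], gripper=[-1, -1, -1, -1, -1, -1, -1, -1, -1, -1])

```text
time: 18.45
tool_pos: [520.5, -119.6, 132.9]
tool_rot: [2.001, 2.061, -0.353]
ft_force: [0.2, -0.5, -0.5]
gripper_width: -0.002
```

```bash
python3 -c "
from h import *
sp()"
```

```text
t 18.45 q [0.83, 0.37, -1.06, 1.91, 0.71, 1.22, 1.08] pos [520.5, -119.6, 132.9] f [0.2, -0.5, -0.5] w -0.002
TCP in step [-31.   -0.7 132.9]
```

```bash
python3 -c "
from h import *
from cell import camera
import cv2
s=camera('side')['frame'];t=camera('top')['frame'];cv2.imwrite('pics/tip2.png',np.hstack([cv2.resize(s[140:240,200:300],None,fx=4,fy=4,interpolation=2),cv2.resize(t[145:245,205:305],None,fx=4,fy=4,interpolation=2)])[:,:,::-1])"
```

```text
(no output)
```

View pics/tip2.png

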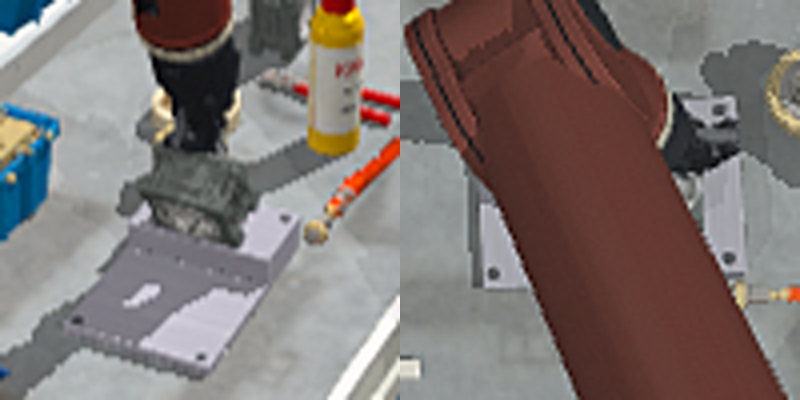

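The housing is leaning further, near balance with almost no force, so I'll keep pushing slowly.

>>> apply_moves(twist=[[0, 0, 0], [0, 0, 0], [0, 0, 0], [0, 0, 0], [0, 0, 0], [0, 0, 0], [0, 0, 0], [0, 0, 0], [0, 0, 0], [0, 0, 0]], linear=[[2.2, 0, -1], [2.2, 0, -1], [2.2, 0, -1], [2.2, 0, -1], [2.2, 0, -1], [2.2, 0, -1], [2.2, 0, -1], [2.2, 0, -1], [2.2, 0, -1], [2.2, 0, -1]], gripper=[-1, -1, -1, -1, -1, -1, -1, -1, -1, -1])

```text
time: 19.55
tool_pos: [520.0, -95.6, 135.2]
tool_rot: [2.001, 2.06, -0.354]
ft_force: [0.3, -0.5, 0.4]
gripper_width: -0.0
```

```bash
python3 -c "
from h import *
from cell import camera
import cv2
sp()
s=camera('side')['frame'];cv2.imwrite('pics/tip3.png',cv2.resize(s[130:240,200:310],None,fx=5,fy=5,interpolation=2)[:,:,::-1])
t=cv2.imread('pics/tip.png');
cv2.imwrite('pics/s_tip3full.png',s[:,:,::-1])"
```

```text
t 19.55 q [0.8, 0.37, -1.07, 1.9, 0.71, 1.24, 1.04] pos [520.0, -95.6, 135.2] f [0.3, -0.5, 0.4] w -0.0
TCP in step [ -7.   -0.9 135.2]
```

View pics/tip3.png

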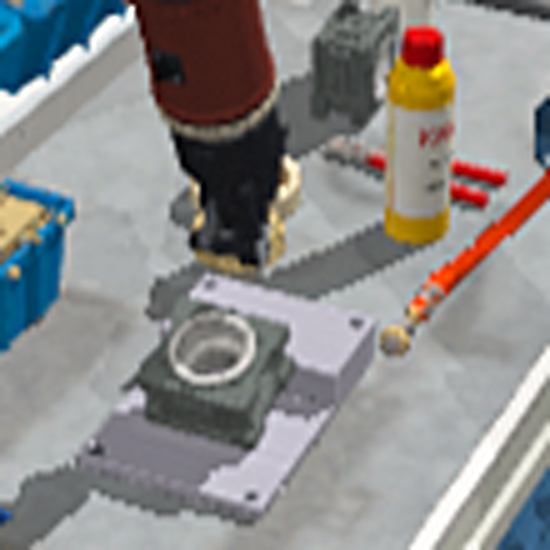

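It fell flat on the lower deck, ring up. Its upper-face corners are at about (230,209), (253,213), (259,196) and (235,193) in the side image. I'll measure the pose.

Run:
```python
from h import *
px=[(229.5,208),(252.5,213.5),(258.5,196.5),(235,193)]
for q in px:
    w=back("side",q,70);print(R.from_euler('z',-STEP[2]).apply(w-[STEP[0],STEP[1],0]).round(1))
import cv2
im=cv2.imread('pics/s_tip3full.png')
# ring centre: pale bright ring approx; compare
w=back("side",(200+212/5,130+345/5),70);print("ring",R.from_euler('z',-STEP[2]).apply(w-[STEP[0],STEP[1],0]).round(1))
for x0 in (0,20,40):
    print(x0,[proj("side",sw(x0+a,b,70)).round(1).tolist()[0] for a,b in((84,-44),(84,44),(0,44),(0,-44),(42,0))])
```

```text
[114.5 -23.7  70. ]
[107.9  65.4  70. ]
[ 3.6 41.7 70. ]
[ 21.5 -48.4  70. ]
ring [44.2 -5.9 70. ]
0 [[228.4, 202.1], [249.9, 208.3], [259.5, 196.2], [238.5, 190.4], [244.1, 199.1]]
20 [[225.9, 205.0], [247.6, 211.3], [257.3, 199.0], [236.2, 193.1], [241.7, 202.0]]
40 [[223.3, 208.0], [245.2, 214.4], [255.0, 201.8], [233.8, 195.8], [239.3, 204.9]]
```

Run:
```python
from h import *
plan(sw(142,-3,140),sR(-np.pi/2),20,False)
```

```text
t 19.6 q [0.8, 0.37, -1.07, 1.9, 0.71, 1.24, 1.04] pos [520.0, -95.2, 135.2] f [0.6, 1.4, 0.4] w -0.004
twist [0.2717 0.2745 1.5508]
lin [6.9, 0.1, -2.8] tw [0.014, 0.014, 0.078]
lin [6.9, -0.5, -2.7] tw [0.014, 0.014, 0.078]
lin [6.9, -1.1, -2.6] tw [0.014, 0.014, 0.078]
lin [6.8, -1.6, -2.4] tw [0.014, 0.014, 0.078]
lin [6.7, -2.2, -2.3] tw [0.014, 0.014, 0.078]
lin [6.5, -2.7, -2.2] tw [0.014, 0.014, 0.078]
lin [6.3, -3.3, -2.1] tw [0.014, 0.014, 0.078]
lin [6.1, -3.8, -1.9] tw [0.014, 0.014, 0.078]
lin [5.8, -4.3, -1.8] tw [0.014, 0.014, 0.078]
lin [5.5, -4.7, -1.7] tw [0.014, 0.014, 0.078]
lin [5.1, -5.2, -1.5] tw [0.014, 0.014, 0.078]
lin [4.7, -5.6, -1.4] tw [0.014, 0.014, 0.078]
lin [4.3, -5.9, -1.2] tw [0.014, 0.014, 0.078]
lin [3.8, -6.3, -1.1] tw [0.014, 0.014, 0.078]
lin [3.4, -6.6, -1.0] tw [0.014, 0.014, 0.078]
lin [2.9, -6.8, -0.8] tw [0.014, 0.014, 0.078]
lin [2.3, -7.0, -0.7] tw [0.014, 0.014, 0.078]
lin [1.8, -7.2, -0.6] tw [0.014, 0.014, 0.078]
lin [1.2, -7.3, -0.5] tw [0.014, 0.014, 0.078]
lin [0.7, -7.4, -0.3] tw [0.014, 0.014, 0.078]
```

>>> apply_moves(twist=[[0.0136, 0.0137, 0.0775], [0.0136, 0.0137, 0.0775], [0.0136, 0.0137, 0.0775], [0.0136, 0.0137, 0.0775], [0.0136, 0.0137, 0.0775], [0.0136, 0.0137, 0.0775], [0.0136, 0.0137, 0.0775], [0.0136, 0.0137, 0.0775], [0.0136, 0.0137, 0.0775], [0.0136, 0.0137, 0.0775]], linear=[[6.9, 0, -2.8], [6.9, -0.5, -2.7], [6.9, -1, -2.6], [6.8, -1.6, -2.4], [6.7, -2.2, -2.3], [6.5, -2.7, -2.2], [6.3, -3.3, -2], [6, -3.8, -2], [5.8, -4.3, -1.8], [5.5, -4.7, -1.7]], gripper=[-1, -1, -1, -1, -1, -1, -1, -1, -1, -1])

```text
time: 20.6
tool_pos: [518.5, -21.4, 137.6]
tool_rot: [2.76, 1.178, -0.198]
ft_force: [0.1, -0.3, -0.1]
gripper_width: 0.001
```

>>> apply_moves(twist=[[0.0136, 0.0137, 0.0775], [0.0136, 0.0137, 0.0775], [0.0136, 0.0137, 0.0775], [0.0136, 0.0137, 0.0775], [0.0136, 0.0137, 0.0775], [0.0136, 0.0137, 0.0775], [0.0136, 0.0137, 0.0775], [0.0136, 0.0137, 0.0775], [0.0136, 0.0137, 0.0775], [0.0136, 0.0137, 0.0775]], linear=[[5, -5, -1.5], [4.7, -5.6, -1.4], [4.3, -6, -1.2], [3.8, -6.3, -1], [3.4, -6.6, -1], [2.9, -6.8, -0.8], [2.3, -7, -0.7], [1.8, -7.2, -0.6], [1.2, -7.3, -0.5], [0.7, -7.4, -0.3]], gripper=[0.2, 0.2, 0.2, 0.2, 0.2, 0.2, 0.2, 0.2, 0.2, 0.2])

```text
time: 21.6
tool_pos: [517.0, 52.7, 140.0]
tool_rot: [-3.141, -0.046, 0.001]
ft_force: [-0.4, -0.5, 0.1]
gripper_width: 0.6
```

Run:
```python
from h import *
p,r=sp();goto(sw(142,-3,46),sR(-np.pi/2))
wcam('w2')
import cv2
im=cv2.imread('pics/w2.png')
for n,P in {"foot":[(0,-44,70),(0,44,70)],"top":[(84,-44,70),(84,44,70)],"edge":[(0,-75,41),(0,75,41)],"low":[(135,-75,12),(135,75,12)]}.items(): print(n,proj("w2",[sw(*q) for q in P]).round().tolist())
cv2.imwrite('pics/w2v.png',im)
```

```text
t 21.6 q [0.64, 0.28, -0.93, 1.88, 0.25, 1.11, -0.36] pos [517.0, 52.7, 140.0] f [-0.4, -0.5, 0.1] w 0.6
TCP in step [141.3  -2.7 140. ]
t 21.6 q [0.64, 0.28, -0.93, 1.88, 0.25, 1.11, -0.36] pos [517.0, 52.7, 140.0] f [-0.4, -0.5, 0.1] w 0.6
lin(tool) [ 0.3 -0.6 94. ] twist [-0.0003  0.0003 -0.003 ]
t 21.6 q [0.64, 0.28, -0.93, 1.88, 0.25, 1.11, -0.36] pos [517.0, 52.7, 140.0] f [-0.4, -0.5, 0.1] w 0.6
foot [[317.0, 381.0], [204.0, 382.0]]
top [[323.0, 290.0], [196.0, 291.0]]
edge [[348.0, 351.0], [173.0, 352.0]]
low [[352.0, 192.0], [167.0, 193.0]]
```

>>> apply_moves(twist=[[0, 0, 0], [0, 0, 0], [0, 0, 0], [0, 0, 0], [0, 0, 0], [0, 0, 0], [0, 0, 0], [0, 0, 0], [0, 0, -0.003], [0, 0, 0]], linear=[[0, 0, 8], [0, 0, 15], [0, 0, 18], [0, 0, 18], [0, 0, 15], [0, 0, 10], [0, 0, 6], [0, 0, 4], [0, 0, 0], [0, 0, 0]], gripper=[0.2, 0.2, 0.2, 0.2, 0.2, 0.2, 0.2, 0.2, 0.2, 0.2])

```text
time: 22.65
tool_pos: [517.2, 52.4, 46.4]
tool_rot: [3.141, 0.056, -0.0]
ft_force: [-0.4, -0.5, -1.2]
gripper_width: 0.6
```

>>> apply_moves(twist=[[0, 0, 0], [0, 0, 0], [0, 0, 0], [0, 0, 0], [0, 0, 0], [0, 0, 0], [0, 0, 0], [0, 0, 0], [0, 0, 0], [0, 0, 0]], linear=[[0, 3, 0], [0, 3, 0], [0, 3, 0], [0, 3, 0], [0, 3, 0], [0, 3, 0], [0, 3, 0], [0, 3, 0], [0, 3, 0], [0, 3, 0]], gripper=[0.2, 0.2, 0.2, 0.2, 0.2, 0.2, 0.2, 0.2, 0.2, 0.2])

```text
time: 23.65
tool_pos: [518.0, 22.2, 46.0]
tool_rot: [3.141, 0.056, -0.001]
ft_force: [0.2, 0.4, -0.5]
gripper_width: 0.599
```

Run:
```python
from h import *
sp()
```

```text
t 23.65 q [0.61, 0.41, -0.86, 1.96, 0.38, 0.94, -0.4] pos [518.0, 22.2, 46.0] f [0.2, 0.4, -0.5] w 0.599
TCP in step [110.8  -2.8  46. ]
```

>>> apply_moves(twist=[[0, 0, 0], [0, 0, 0], [0, 0, 0], [0, 0, 0], [0, 0, 0], [0, 0, 0], [0, 0, 0], [0, 0, 0], [0, 0, 0], [0, 0, 0]], linear=[[0, 1.4, 0], [0, 1.4, 0], [0, 1.4, 0], [0, 1.4, 0], [0, 1.4, 0], [0, 1.4, 0], [0, 1.4, 0], [0, 1.4, 0], [0, 1.4, 0], [0, 1.4, 0]], gripper=[0.2, 0.2, 0.2, 0.2, 0.2, 0.2, 0.2, 0.2, 0.2, 0.2])

```text
time: 24.65
tool_pos: [518.3, 19.1, 47.2]
tool_rot: [-3.13, -0.068, -0.002]
ft_force: [-6.4, 38.6, 10.4]
gripper_width: 0.599
```

Run:
```python
from h import *
sp()
```

```text
t 24.65 q [0.63, 0.41, -0.86, 1.96, 0.37, 0.94, -0.37] pos [518.3, 19.1, 47.2] f [-6.4, 38.6, 10.4] w 0.599
TCP in step [107.8  -3.   47.2]
```

>>> apply_moves(twist=[[0, 0, 0], [0, 0, 0], [0, 0, 0], [0, 0, 0], [0, 0, 0], [0, 0, 0], [0, 0, 0], [0, 0, 0], [0, 0, 0], [0, 0, 0]], linear=[[0, -11, 0], [0, -2, 0], [0, -10, 0], [0, -20, 0], [0, -20, 0], [0, -20, 0], [0, -20, 0], [0, -10, 0], [0, 0, 0], [0, 0, 0]], gripper=[0.2, 0.2, 0.2, 0.2, 0.2, 0.2, 0.2, 0.2, 0.2, 0.2])

```text
time: 25.65
tool_pos: [514.6, 120.3, 45.8]
tool_rot: [3.14, 0.055, -0.002]
ft_force: [0.4, -0.2, -0.8]
gripper_width: 0.601
```

Run:
```python
from h import *
from cell import camera
import cv2
sp()
s=camera('side')['frame'];wcam('w3')
w=cv2.imread('pics/w3.png')
cv2.imwrite('pics/s3full.png',s[:,:,::-1])
a=cv2.resize(s[175:235,215:287,::-1],(400,333),interpolation=cv2.INTER_CUBIC)
cv2.imwrite('pics/chk.png',np.hstack([a,cv2.resize(w,(400,333))[:333]]))
for n,P in {"foot":[(0,-44,70),(0,44,70)],"top":[(84,-44,70),(84,44,70)],"edge":[(0,-75,41),(0,75,41)],"low":[(135,-75,12),(135,75,12)]}.items(): print(n,proj("w3",[sw(*q) for q in P]).round().tolist())
```

```text
t 25.65 q [0.43, 0.44, -0.87, 1.94, 0.41, 0.95, -0.61] pos [514.6, 120.3, 45.8] f [0.4, -0.2, -0.8] w 0.601
TCP in step [209.   -2.5  45.8]
t 25.7 q [0.43, 0.44, -0.87, 1.94, 0.41, 0.95, -0.61] pos [514.6, 120.0, 45.7] f [0.1, -0.5, -0.6] w 0.603
foot [[335.0, 614.0], [182.0, 613.0]]
top [[348.0, 525.0], [169.0, 524.0]]
edge [[373.0, 545.0], [145.0, 545.0]]
low [[383.0, 350.0], [135.0, 350.0]]
```

View pics/chk.png

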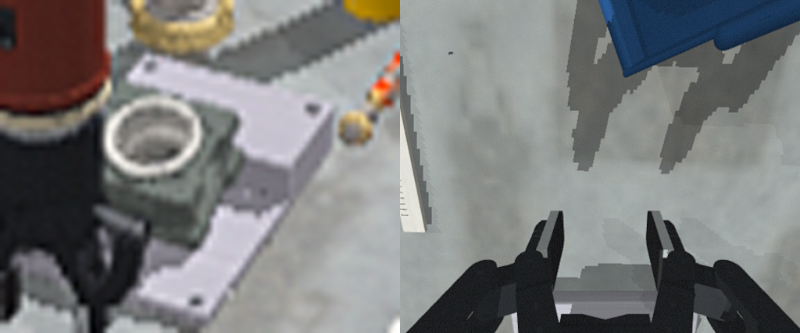

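>>> apply_moves(twist=[[0, 0, 0], [0, 0, 0], [0, 0, 0], [0, 0, 0], [0, 0, 0], [0, 0, 0], [0, 0, 0], [0, 0, 0], [0, 0, 0], [0, 0, 0]], linear=[[0, 0, -15], [0, 0, -30], [0, 0, -35], [0, 0, -35], [0, 0, -35], [-25, -30, 0], [-25, -30, 0], [-25, -30, 0], [-25, -30, 0], [-15, -20, 0]], gripper=[0.2, 0.2, 0.2, 0.2, 0.2, 0.2, 0.2, 0.2, 0.2, 0.2])

```text
time: 26.75
tool_pos: [392.7, 259.0, 197.0]
tool_rot: [3.14, 0.059, 0.001]
ft_force: [0.6, 0.6, -0.1]
gripper_width: 0.6
```

Run:
```python
from h import *
from cell import camera
import cv2
sp()
s=camera('side')['frame'];t=camera('top')['frame']
cv2.imwrite('pics/s4.png',s[:,:,::-1]);cv2.imwrite('pics/t4.png',t[:,:,::-1])
def crop(im,x0,y0,w,h,k):
    c=cv2.resize(np.ascontiguousarray(im[y0:y0+h,x0:x0+w,::-1]),None,fx=k,fy=k,interpolation=cv2.INTER_CUBIC)
    for i in range(x0-x0%10+10,x0+w,10): cv2.putText(c,str(i),((i-x0)*k,8),0,.3,(0,255,255));cv2.line(c,((i-x0)*k,10),((i-x0)*k,14),(0,255,255))
    for i in range(y0-y0%10+10,y0+h,10): cv2.putText(c,str(i),(0,(i-y0)*k),0,.3,(0,255,255))
    return c
a=crop(t,218,162,80,60,5);b=crop(s,210,175,80,60,5);a2=crop(t,90,150,80,60,5);b2=crop(t,240,130,80,60,5)
cv2.imwrite('pics/fin.png',np.vstack([np.hstack([a,b]),np.hstack([a2,crop(t,290,140,160,120,5)[::2,::2][:300,:400]])]))
f=np.array
for x0 in(0,10): print(x0,[proj("top",sw(x0+q,b,70)).round(1).tolist()[0] for q,b in((84,-44),(84,44),(0,44),(0,-44),(42,0))])
print("edge",proj("top",[sw(0,-75,41),sw(0,75,41)]).round(1).tolist())
```

```text
t 26.75 q [0.41, 0.1, -1.11, 1.91, 0.09, 1.19, -0.7] pos [392.7, 259.0, 197.0] f [0.6, 0.6, -0.1] w 0.6
TCP in step [351.6 114.8 197. ]
0 [[238.4, 177.8], [239.2, 204.3], [265.2, 203.4], [264.1, 176.9], [251.7, 190.5]]
10 [[235.4, 177.9], [236.1, 204.4], [262.1, 203.5], [261.0, 177.0], [248.7, 190.6]]
edge [[263.4, 170.0], [265.3, 214.3]]
```

View pics/fin.png

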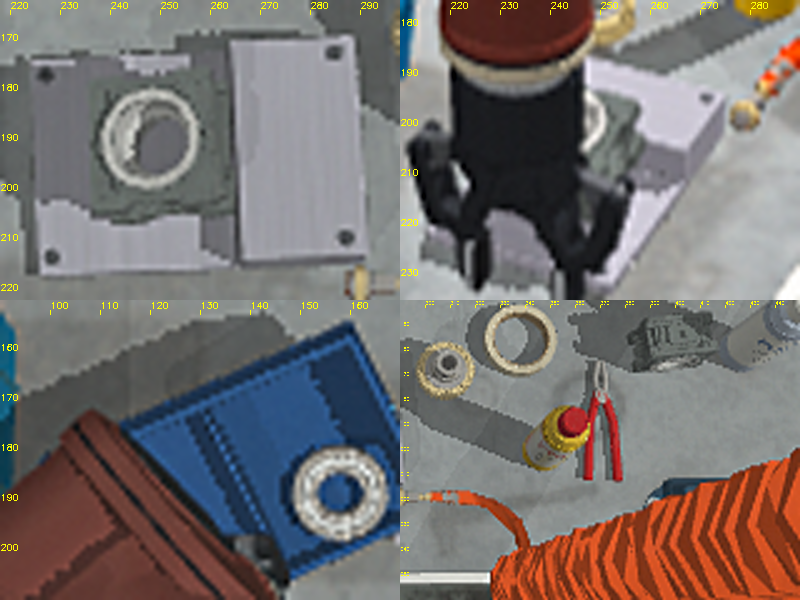

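Final composite: the housing lies ring up, and the bearing and bystanders are in place. Ring centre (248,189.4) and the contact position both hint at a gap of about 10 mm to the riser. I'll check that in pixel profiles.

Run:
```python
import cv2,numpy as np
t=cv2.imread('pics/t4.png')[:,:,::-1].astype(int);t0=cv2.imread('pics/top0.png')[:,:,::-1].astype(int)
for r in(181,186,194,199,203):
    print(r,[f"{c}:{t[r,c,0]},{t[r,c,1]},{t[r,c,2]}" for c in list(range(232,240))+list(range(256,268))])
print([f"{c}:{t0[194,c].tolist()}" for c in range(256,268)])
for c in(242,258):print(c,[f"{r}:{t[r,c].tolist()}" for r in list(range(172,181))+list(range(200,212))])
# ring
m=((t.min(2)>150)&(t.max(2)-t.min(2)<40));sub=m[170:215,236:262];
g=cv2.cvtColor(t.astype(np.uint8)[165:215,230:263],cv2.COLOR_RGB2GRAY)
print(np.array2string(g[10:40:1,0:33],max_line_width=250))
```

```text
181 ['232:112,111,116', '233:109,110,115', '234:111,110,116', '235:108,113,113', '236:98,107,102', '237:104,109,103', '238:102,112,107', '239:69,73,70', '256:103,111,106', '257:103,110,106', '258:102,107,102', '259:102,106,103', '260:96,100,97', '261:90,95,92', '262:96,102,99', '263:92,98,93', '264:75,74,78', '265:169,167,177', '266:151,151,158', '267:150,149,157']
186 ['232:114,113,117', '233:111,111,117', '234:111,111,117', '235:109,111,115', '236:101,109,104', '237:72,79,73', '238:56,61,57', '239:195,194,190', '256:192,190,183', '257:155,156,151', '258:94,102,99', '259:95,101,99', '260:89,94,90', '261:88,96,91', '262:93,98,94', '263:91,100,96', '264:46,46,47', '265:162,162,168', '266:152,152,159', '267:148,148,155']
194 ['232:111,112,118', '233:112,113,118', '234:111,110,115', '235:112,112,117', '236:101,109,104', '237:99,107,103', '238:63,68,64', '239:150,153,148', '256:137,142,136', '257:99,106,101', '258:98,104,101', '259:100,107,105', '260:95,101,98', '261:101,107,101', '262:91,96,94', '263:96,102,98', '264:84,83,88', '265:105,106,112', '266:155,156,163', '267:147,146,154']
19
[... 5282 characters left out ...]
104 104 107 101 106 100]
 [111 109 112 113 110 112 108 104 104 106 102  89 105 103 101  99  91  91  94 103 100 100 105 105 102 103 104 105 102 105  98 109 108]
 [105 104 108 110 108 111 109 103  90 101 105 105 111 104 107 103 104 103 103 104 101 108 102 106  95 106 105 107 104 108  98  95  74]
 [166 166 100 104 106 109 108 104 103 107 106 107 112 108  92  91  91 100  90  99  88  71  67  70  95  98 100  90  88  90  78  78 105]
 [164 164 163 170  97 104  98 111 107 108 109 110 106  87  86 107 105  96 112 103  96 101  88 104  79  74  67  73  86  96  97 102 109]
 [163 160 164 167 162 168  78  85  85  79  83  73  78  81 105 106  99 106 107  93  95  87  75  79 102  82  78  76  92  88  89  88  77]]
```

No pictures left to view, but the numbers agree. The top face ends at column ~260.5, a greenish foot strip shows at 261-264, the top end is at x≈95, and the push met resistance at x≈97. So the housing is lying nose-down by about 12°, with the foot edge wedged on the riser. I'll go round to the foot side, push it away from the riser so it settles flat, and then push it back.

Run:
```python
from h import *
goto(sw(-30,-4,150),sR(-np.pi/2))
# tilt hypothesis test in both cams: (delta, foot-lower-edge x)
for d,xf in((0,0),(0,12),(12,0),(20,-2)):
    a=np.radians(d);z1=12+84*np.sin(a)
    q=lambda s,h,y=-4:sw(xf+s*np.cos(a)+h*np.sin(a),y,z1-s*np.sin(a)+h*np.cos(a))
    print(d,xf,"ring",proj("top",q(42,58))[0].round(1),proj("side",q(42,58))[0].round(1),"topcols end,footedge,footlow",[proj("top",q(*e))[0,0].round(1) for e in((84,58),(0,58),(0,0))],"side foot corner",proj("side",q(0,58,40))[0].round(1))
```

```text
t 26.85 q [0.41, 0.1, -1.12, 1.91, 0.1, 1.19, -0.7] pos [392.4, 260.0, 197.2] f [-0.2, 0.1, -0.9] w 0.601
lin(tool) [115.8 383.6  47.5] twist [ 0.0005 -0.0007  0.0084]
0 0 ring [251.7 189.3] [243.1 198.8] topcols end,footedge,footlow [np.float64(238.8), np.float64(264.6), np.float64(264.0)] side foot corner [258.5 195.9]
0 12 ring [248.  189.4] [241.7 200.5] topcols end,footedge,footlow [np.float64(235.1), np.float64(260.9), np.float64(260.5)] side foot corner [257.2 197.6]
12 0 ring [248.3 188.9] [241.8 198.8] topcols end,footedge,footlow [np.float64(235.6), np.float64(261.0), np.float64(264.2)] side foot corner [257.2 194. ]
20 -2 ring [247.  188.8] [241.3 198.6] topcols end,footedge,footlow [np.float64(234.9), np.float64(259.3), np.float64(264.9)] side foot corner [256.6 192.9]
```

>>> apply_moves(twist=[[0, 0, 0], [0, 0, 0], [0, 0, 0], [0, 0, 0], [0, 0, 0], [0, 0, 0], [0, 0, 0], [0, 0, 0], [0, 0, 0], [0, 0, 0.006]], linear=[[7, 23, 0], [12, 40, 0], [13, 43, 0], [13, 43, 0], [13, 43, 0], [13, 43, 0], [13, 43, 0], [13, 43, 10], [12, 40, 15], [7, 22.6, 22]], gripper=[0.2, 0.2, 0.2, 0.2, 0.2, 0.2, 0.2, 0.2, 0.2, 0.2])

```text
time: 27.85
tool_pos: [525.1, -127.6, 149.7]
tool_rot: [3.139, 0.038, 0.002]
ft_force: [0.4, -0.6, 0.0]
gripper_width: 0.603
```

Run:
```python
from h import *
sp();goto(sw(-30,-4,68),sR(-np.pi/2))
```

```text
t 27.85 q [0.82, 0.27, -0.76, 1.83, 0.21, 1.12, 0.01] pos [525.1, -127.6, 149.7] f [0.4, -0.6, 0.0] w 0.603
TCP in step [-39.1  -5.1 149.7]
t 27.85 q [0.82, 0.27, -0.76, 1.83, 0.21, 1.12, 0.01] pos [525.1, -127.6, 149.7] f [0.4, -0.6, 0.0] w 0.603
lin(tool) [-1.2 -9.3 81.7] twist [ 0.0021 -0.0012 -0.008 ]
```

>>> apply_moves(twist=[[0, 0, -0.004], [0, 0, 0], [0, 0, 0], [0, 0, 0], [0, 0, 0], [0, 0, 0], [0, 0, 0], [0, 0, 0], [0, 0, 0], [0, 0, 0]], linear=[[0, 0, 10], [0, 0, 15], [0, 0, 18], [0, 0, 17], [0, 0, 12], [0, 0, 7], [0, 0, 3], [0, -5, 0], [0, -5, 0], [0, -4, 0]], gripper=[0.2, 0.2, 0.2, 0.2, 0.2, 0.2, 0.2, 0.2, 0.2, 0.2])

```text
time: 28.85
tool_pos: [524.1, -107.3, 67.6]
tool_rot: [3.141, 0.053, 0.0]
ft_force: [1.0, -0.9, -0.3]
gripper_width: 0.6
```

>>> apply_moves(twist=[[0, 0, 0], [0, 0, 0], [0, 0, 0], [0, 0, 0], [0, 0, 0], [0, 0, 0], [0, 0, 0], [0, 0, 0], [0, 0, 0], [0, 0, 0]], linear=[[0, -2, 0], [0, -2, 0], [0, -2, 0], [0, -2, 0], [0, -2, 0], [0, -2, 0], [0, -2, 0], [0, -2, 0], [0, 0, 0], [0, 0, 0]], gripper=[0.2, 0.2, 0.2, 0.2, 0.2, 0.2, 0.2, 0.2, 0.2, 0.2])

```text
time: 29.85
tool_pos: [523.1, -92.4, 66.9]
tool_rot: [3.141, 0.052, -0.001]
ft_force: [0.1, -2.1, -0.6]
gripper_width: 0.605
```

Run:
```python
from h import *
sp()
```

```text
t 29.85 q [0.73, 0.37, -0.74, 1.92, 0.3, 0.97, -0.12] pos [523.1, -92.4, 66.9] f [0.1, -2.1, -0.6] w 0.605
TCP in step [-3.8 -4.1 66.9]
```

>>> apply_moves(twist=[[0, 0, 0], [0, 0, 0], [0, 0, 0], [0, 0, 0], [0, 0, 0], [0, 0, 0], [0, 0, 0], [0, 0, 0], [0, 0, 0], [0, 0, 0]], linear=[[0, -2, 0], [0, -2, 0], [0, -2, 0], [0, -2, 0], [0, -2, 0], [0, -2, 0], [0, -2, 0], [0, -2, 0], [0, 0, 0], [0, 0, 0]], gripper=[0.2, 0.2, 0.2, 0.2, 0.2, 0.2, 0.2, 0.2, 0.2, 0.2])

```text
time: 30.85
tool_pos: [522.5, -75.9, 66.9]
tool_rot: [3.141, 0.053, -0.001]
ft_force: [-0.5, -2.2, -1.2]
gripper_width: 0.6
```

Run:
```python
from h import *
from cell import camera
import cv2
sp()
t=camera('top')['frame'].astype(int);cv2.imwrite('pics/t5.png',t[:,:,::-1].astype(np.uint8))
for r in(181,194,203): print(r,[f"{c}:{t[r,c,0]},{t[r,c,1]},{t[r,c,2]}" for c in list(range(226,238))+list(range(254,267))])
```

```text
t 30.85 q [0.71, 0.36, -0.75, 1.93, 0.3, 0.97, -0.15] pos [522.5, -75.9, 66.9] f [-0.5, -2.2, -1.2] w 0.6
TCP in step [12.7 -4.1 66.9]
181 ['226:116,116,121', '227:116,116,122', '228:116,115,122', '229:119,119,126', '230:99,103,105', '231:80,84,80', '232:81,85,82', '233:81,86,82', '234:78,83,80', '235:75,80,78', '236:68,74,72', '237:113,116,112', '254:76,45,39', '255:76,46,39', '256:77,45,42', '257:79,47,40', '258:79,47,41', '259:80,46,40', '260:79,48,42', '261:80,47,41', '262:82,49,44', '263:84,50,44', '264:84,48,43', '265:85,50,45', '266:87,52,44']
194 ['226:116,115,123', '227:118,117,123', '228:114,115,121', '229:114,115,121', '230:114,115,120', '231:104,114,107', '232:102,110,107', '233:78,82,80', '234:171,172,168', '235:199,200,193', '236:123,126,122', '237:86,87,84', '254:72,40,34', '255:73,44,37', '256:75,47,39', '257:75,43,37', '258:77,47,41', '259:79,47,42', '260:77,46,40', '261:79,49,42', '262:80,45,39', '263:81,48,43', '264:78,47,41', '265:81,46,42', '266:81,47,43']
203 ['226:170,170,180', '227:176,177,184', '228:104,105,109', '229:107,107,111', '230:115,114,121', '231:106,116,109', '232:109,117,111', '233:106,114,110', '234:109,118,111', '235:111,119,113', '236:111,118,113', '237:111,116,113', '254:91,101,99', '255:64,41,37', '256:70,38,32', '257:74,43,37', '258:73,45,39', '259:75,45,39', '260:78,47,42', '261:77,46,41', '262:77,47,40', '263:79,48,42', '264:79,45,41', '265:80,45,42', '266:80,47,42']
```

Pushing from the foot side moved it by 17 mm at a steady 2 N. Top end is now at x≈109 and the foot at ≈24, a length of 85, so it should be lying flat. Now back to the other side to push it home.

>>> apply_moves(twist=[[0, 0, 0], [0, 0, 0], [0, 0, 0], [0, 0, 0], [0, 0, 0], [0, 0, 0], [0, 0, 0], [0, 0, 0], [0, 0, 0], [0, 0, 0]], linear=[[0, 8, 0], [0, 4, -5], [0, 0, -20], [0, 0, -25], [0, 0, -25], [0, -10, -10], [0, -30, 0], [0, -35, 0], [0, -35, 0], [0, -32, 0]], gripper=[0.2, 0.2, 0.2, 0.2, 0.2, 0.2, 0.2, 0.2, 0.2, 0.2])

```text
time: 31.9
tool_pos: [517.7, 56.0, 151.8]
tool_rot: [-3.141, -0.053, 0.001]
ft_force: [-0.7, 0.0, 0.0]
gripper_width: 0.599
```

Run:
```python
from h import *
sp();goto(sw(144,-4,44),sR(-np.pi/2))
```

```text
t 31.9 q [0.58, 0.25, -0.86, 1.86, 0.21, 1.12, -0.33] pos [517.7, 56.0, 151.8] f [-0.7, 0.0, 0.0] w 0.599
TCP in step [144.7  -3.6 151.8]
t 31.9 q [0.58, 0.25, -0.86, 1.86, 0.21, 1.12, -0.33] pos [517.7, 56.0, 151.8] f [-0.7, 0.0, 0.0] w 0.599
lin(tool) [  0.5   0.7 107.8] twist [-0.0001  0.0008  0.0018]
```

>>> apply_moves(twist=[[0, 0, 0], [0, 0, 0], [0, 0, 0], [0, 0, 0], [0, 0, 0], [0, 0, 0], [0, 0, 0], [0, 0, 0], [0, 0, 0], [0, 0, 0]], linear=[[0, 0, 10], [0, 0, 18], [0, 0, 20], [0, 0, 20], [0, 0, 18], [0, 0, 12], [0, 0, 8], [0, 0, 4], [0, 4, 0], [0, 5, 0]], gripper=[0.2, 0.2, 0.2, 0.2, 0.2, 0.2, 0.2, 0.2, 0.2, 0.2])

```text
time: 32.9
tool_pos: [518.9, 44.7, 42.5]
tool_rot: [3.141, 0.053, 0.0]
ft_force: [0.2, -0.0, 0.3]
gripper_width: 0.598
```

>>> apply_moves(twist=[[0, 0, 0], [0, 0, 0], [0, 0, 0], [0, 0, 0], [0, 0, 0], [0, 0, 0], [0, 0, 0], [0, 0, 0], [0, 0, 0], [0, 0, 0]], linear=[[0, 4, 0], [0, 3, 0], [0, 3, 0], [0, 3, 0], [0, 3, 0], [0, 3, 0], [0, 3, 0], [0, 3, 0], [0, 3, 0], [0, 2, 0]], gripper=[0.2, 0.2, 0.2, 0.2, 0.2, 0.2, 0.2, 0.2, 0.2, 0.2])

```text
time: 33.9
tool_pos: [519.5, 14.9, 42.0]
tool_rot: [-3.141, -0.053, 0.001]
ft_force: [-0.7, 3.0, 0.7]
gripper_width: 0.6
```

Run:
```python
from h import *
sp()
```

```text
t 33.9 q [0.57, 0.4, -0.79, 1.96, 0.35, 0.92, -0.36] pos [519.5, 14.9, 42.0] f [-0.7, 3.0, 0.7] w 0.6
TCP in step [103.5  -4.1  42. ]
```

>>> apply_moves(twist=[[0, 0, 0], [0, 0, 0], [0, 0, 0], [0, 0, 0], [0, 0, 0], [0, 0, 0], [0, 0, 0], [0, 0, 0], [0, 0, 0], [0, 0, 0]], linear=[[0, 1.5, 0], [0, 1.5, 0], [0, 1.5, 0], [0, 1.2, 0], [0, 1, 0], [0, 1, 0], [0, 0.8, 0], [0, 0.5, 0], [0, 0, 0], [0, 0, 0]], gripper=[0.2, 0.2, 0.2, 0.2, 0.2, 0.2, 0.2, 0.2, 0.2, 0.2])

```text
time: 34.9
tool_pos: [519.4, 9.1, 42.2]
tool_rot: [-3.138, -0.057, 0.002]
ft_force: [-3.8, 13.0, 3.5]
gripper_width: 0.6
```

Run:
```python
from h import *
sp()
```

```text
t 34.9 q [0.58, 0.4, -0.79, 1.96, 0.35, 0.92, -0.35] pos [519.4, 9.1, 42.2] f [-3.8, 13.0, 3.5] w 0.6
TCP in step [97.7 -3.7 42.2]
```

>>> apply_moves(twist=[[0, 0, 0], [0, 0, 0], [0, 0, 0], [0, 0, 0], [0, 0, 0], [0, 0, 0], [0, 0, 0], [0, 0, 0], [0, 0, 0], [0, 0, 0]], linear=[[0, 0.6, 0], [0, 0.6, 0], [0, 0.6, 0], [0, 0.2, 0], [0, 0, 0], [0, 0, 0], [0, 0, 0], [0, 0, 0], [0, 0, 0], [0, 0, 0]], gripper=[0.2, 0.2, 0.2, 0.2, 0.2, 0.2, 0.2, 0.2, 0.2, 0.2])

```text
time: 35.9
tool_pos: [519.2, 8.9, 42.3]
tool_rot: [-3.136, -0.059, 0.002]
ft_force: [-5.6, 19.4, 5.3]
gripper_width: 0.599
```

Run:
```python
from h import *
p,r=sp();from cell import sensors
print(sensors.observe()["wrist_torque"]); goto(p,sR(-np.pi/2),(p,r))
```

```text
t 35.9 q [0.58, 0.4, -0.79, 1.96, 0.35, 0.92, -0.34] pos [519.2, 8.9, 42.3] f [-5.6, 19.4, 5.3] w 0.599
TCP in step [97.5 -3.6 42.3]
[3.27203896 0.80502867 0.1260834 ]
lin(tool) [0. 0. 0.] twist [-0.0047  0.001   0.0057]
```

Solid stop: 0.2 mm of travel for 6 N more. I'll back off, retreat, and check the top-camera numbers.

>>> apply_moves(twist=[[0, 0, 0], [0, 0, 0], [0, 0, 0], [0, 0, 0], [0, 0, 0], [0, 0, 0], [0, 0, 0], [0, 0, 0], [0, 0, 0], [0, 0, 0]], linear=[[0, -3, 0], [0, -6, 0], [0, -15, 0], [0, -25, 0], [0, -30, 0], [0, -30, 0], [0, -20, -10], [0, 0, -30], [0, 0, -40], [0, 0, -40]], gripper=[0.2, 0.2, 0.2, 0.2, 0.2, 0.2, 0.2, 0.2, 0.2, 0.2])

```text
time: 36.9
tool_pos: [515.4, 132.5, 163.6]
tool_rot: [3.14, 0.053, -0.002]
ft_force: [0.4, -0.8, -0.5]
gripper_width: 0.601
```

>>> apply_moves(twist=[[0, 0, 0], [0, 0, 0], [0, 0, 0], [0, 0, 0], [0, 0, 0], [0, 0, 0], [0, 0, 0], [0, 0, 0], [0, 0, 0], [0, 0, 0]], linear=[[-10, -20, -10], [-25, -35, 0], [-25, -35, 0], [-25, -35, 0], [-15, -20, 0], [-10, -10, 0], [0, 0, 0], [0, 0, 0], [0, 0, 0], [0, 0, 0]], gripper=[0.2, 0.2, 0.2, 0.2, 0.2, 0.2, 0.2, 0.2, 0.2, 0.2])

```text
time: 37.9
tool_pos: [401.5, 282.9, 171.8]
tool_rot: [3.141, 0.049, -0.002]
ft_force: [0.3, -0.6, 0.4]
gripper_width: 0.6
```

Run:
```python
from h import *
from cell import camera
import cv2
sp()
t=camera('top')['frame'];cv2.imwrite('pics/t6.png',t[:,:,::-1]);t=t.astype(int)
d=t[...,1]-(t[...,0]+t[...,2])/2   # greenness
for r in(181,185,194,199,203): print(r,"green",[f"{c}:{d[r,c]:.0f}/{t[r,c,1]}" for c in list(range(234,242))+list(range(256,268))])
m=(t.min(2)>135)[174:206,236:264];print(m.sum())
ys,xs=np.nonzero(((t.min(2)>175)&(t[...,0]-t[...,2]>0))[174:206,236:264]);print("ring c",(xs.min()+xs.max())/2+236,(ys.min()+ys.max())/2+174,len(xs))
for x0 in(0,12): print(x0,[proj("top",sw(x0+a,b,70)).round(1).tolist()[0] for a,b in((84,-48),(84,40),(0,40),(0,-48),(42,-4))])
a=cv2.imread('pics/top0.png').astype(int);b=cv2.imread('pics/t6.png').astype(int)
df=np.abs(a-b).max(2)>60
for n,(x,y,w,h) in {"can/pliers/tape/gear":(294,135,90,80),"bearing":(145,175,25,25)}.items(): print(n,df[y:y+h,x:x+w].mean().round(3))
```

```text
t 37.9 q [0.24, 0.18, -1.01, 1.9, 0.17, 1.15, -0.81] pos [401.5, 282.9, 171.8] f [0.3, -0.6, 0.4] w 0.6
TCP in step [375.2 105.3 171.8]
181 green ['234:-4/109', '235:-2/110', '236:-3/112', '237:-2/117', '238:-4/112', '239:5/119', '240:6/118', '241:6/119', '256:4/207', '257:4/145', '258:2/46', '259:6/103', '260:6/122', '261:6/117', '262:6/114', '263:4/114', '264:4/96', '265:-7/163', '266:-4/151', '267:-3/151']
185 green ['234:-2/112', '235:-4/109', '236:-2/111', '237:-2/117', '238:-3/116', '239:4/98', '240:7/121', '241:6/117', '256:1/112', '257:1/84', '258:2/74', '259:2/199', '260:6/206', '261:4/147', '262:6/113', '263:3/113', '264:6/102', '265:-4/159', '266:-4/151', '267:-4/149']
194 green ['234:-2/111', '235:-1/112', '236:-2/109', '237:-2/115', '238:-3/115', '239:-2/112', '240:7/118', '241:5/119', '256:-2/100', '257:-2/94', '258:2/115', '259:4/129', '260:4/211', '261:2/155', '262:6/113', '263:5/112', '264:5/110', '265:0/109', '266:-4/156', '267:-3/150']
199 green ['234:-2/110', '235:-2/111', '236:-3/109', '237:-1/113', '238:-2/114', '239:-6/110', '240:7/119', '241:5/111', '256:4/140', '257:2/62', '258:4/101', '259:6/114', '260:6/117', '261:4/112', '262:5/118', '263:8/119', '264:8/121', '265:2/94', '266:-6/159', '267:-4/147']
203 green ['234:-6/162', '235:-4/168', '236:-2/104', '237:-1/110', '238:-4/112', '239:-4/116', '240:6/91', '241:8/126', '256:2/68', '257:4/67', '258:3/80', '259:4/98', '260:5/97', '261:5/98', '262:5/99', '263:4/97', '264:4/84', '265:2/75', '266:-4/173', '267:-4/160']
187
ring c 252.5 190.0 86
0 [[238.4, 176.6], [239.2, 203.1], [265.2, 202.2], [264.0, 175.7], [251.7, 189.3]]
12 [[234.7, 176.7], [235.5, 203.2], [261.5, 202.3], [260.4, 175.9], [248.0, 189.4]]
can/pliers/tape/gear 0.002
bearing 0.0
```

```bash
python3 -c "
from cell import order
print(order.sign_off())"
```

```text
the job is handed in; nothing more can be done
None
```

The housing now lies flat on the lower deck on its broad ringed face, with its foot square and flush against the step. I handed the job in at about 38 s of the 59 s allowed.

**What I did**
- I brought the arm round inside the hose, lifted the housing out of the bin, and stood it on the upper deck with a ringed face at the edge. I let go there and tipped it over with the closed fingers.
- It came down wedged against the riser, nose-down by about 12°, so my first push back did not seat it. I pushed it off the riser from the foot side, let it settle flat, and pushed it back with two fingers until it stopped solidly (19 N, 0.2 mm of give).

**Last checks**
- **Position:** In the top camera the housing covers columns 239 to 265, and flush and flat predicts 238.4 to 265.2. The ring centre is at 252.5 against a predicted 251.7, and the end edge runs parallel to the step's edge.
- **Bystanders:** The picture areas around the bearing, gear wheel, spray can, tape and pliers are unchanged. The gripper was clear with no force on it.
- **How it was checked:** I had used up the pictures I could view, so this last check was on pixel values only.

**Not clean**
- **Force:** Readings reached about 43 N while tipping and about 40 N in the first push, and I could not read the peaks between them. The contact was probably with the fingers, but I can't rule out that the gripper's body passed the 40 N limit.
- **Centring:** The housing sits about 4 mm off the middle of the step's width.

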